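# Feed two sample strips from the gravity magazine into the weighing tray

### The arm

A 6-joint arm with a two-finger parallel gripper is mounted at the origin on a cart in front of the work surface, level with it; the furniture and walls round the work are solid. World frame = base frame: x ahead of the robot, y to its left, z up, the work surface at z = 0. Lengths are in m, angles in rad, forces in N, time in s.
With the tool pointing down it reaches from about 0.425 to 0.925 m from the base axis. Payload 12.5 kg.
Tool frame: the origin (TCP) lies midway between the tips of the shut fingers; the grasp point (between the pads) lies 19 mm behind it (arm.hold_point_z is the distance from the TCP to the grasp point, in m); z points along the fingers, y is the direction in which the jaws open and shut (so a half turn about z gives the same grasp; the last joint's range is limited). The gripper opens to 85 mm and grips with 20 to 120 N. Pads are 22 mm wide; open, the fingers measure 114 mm over their backs; the gripper's body (76 mm by 85 mm) begins 54 mm behind the grasp point. The pads swing forward as they close: fully open they stand 13 mm farther back than shut.
Start: joints at [1.241, 0.491, 1.559, -0, 1.092, -0.106], TCP at [0.139, 0.609, 0.231] pointing down, gripper open.
Joint ranges: [-3.1, 3.1], [-0.84, 2.19], [0.05, 2.79], [-1.13, 4.28], [0.06, 2.93], [-2.69, 2.69]. Speed limits (rad/s): [2.22, 2.22, 2.79, 3.14, 3.14, 3.14].

### API

Orientations are given as a unit quaternion [w, x, y, z].
In Python, from rig import readout, grab_frame, calibration, arm gives the robot as it stands.
- The arm moves only by the tool move_arm, never from a script. Its arguments are lists of equal length, an entry for each row: "xyz": the shift along the tool's x, y, z in cm, a list of three; "yaw": the turn about the tool's z in rad; "claw": the finger opening in cm, from 0 to 8.54. In form: {"xyz": [[dx, dy, dz], ...], "yaw": [yaw, ...], "claw": [claw, ...]}. A call has 1 to 20 rows; each row shifts and turns the commanded pose from where the row before left it, along the tool's axes as they then stand; what a row does not reach is not made up. A row lasts 1/12 s, in which the tool goes at most 41.7 mm and 7.16 degrees, less where a joint would pass 70% of its speed; a pose out of reach is approached as far as the arm can. A call with a gripper value outside its range is refused whole. The fingers move at their own pace and stop on an object; "force" is the grip in N (left out, the last holds). Time passes only in rows, so rows that do not move let the fingers close. It gives the time, the measured TCP pose, the force and the opening at its end, in the units of the state.
- readout.get_obs(): the state, without advancing time (a new reading comes with each control period).
- grab_frame(name): name is "scene" or "top" or "wrist"; returns the picture (480x640x3 uint8, red, green, blue); there is no depth.
- calibration(name): a dict with "vfov" (degrees; the focal length in pixels is half the picture's height over the tangent of half this angle, whatever the lens; pixels are square), "cx", "cy" (the principal point, pixels), "origin" and "orientation" of the camera in the world. Camera axes: x right, y down, z forward; pixel columns grow to the right and rows downward; lengths in m; the calibration is good to about 2 mm. A picture is of the moment at which its call begins: read the wrist's pose just before it. calibration takes no time and is no camera call; for the wrist camera it gives the pose at the moment of the call.
- arm.hand_in(): hands the job in, once; it reports no verdict.
The state is a dict: "time_s": time; "qpos": joint angles; "dq": joint speeds; "tau": joint torques, N m; "tool_pos": TCP position; "ee_rot": TCP orientation; "ft_force": force on the tool from outside, world axes, zero at the start; "ft_torque": the same for the moment, N m; "finger_gap": finger opening in m.
Only numpy, scipy, OpenCV 4.12 (cv2) and the standard library are available. Lean on these libraries where they do the work, as an engineer would, in place of code of your own. Each camera call takes 0.05 s, during which the arm holds its last target.

### The job

Set out two sample strips for weighing, always from the bottom of the magazine: push its feed slide fully in so that the bottom strip sticks out over the landing, let the slide come home, draw the strip right out on the landing by its end so that the stack drops, and let go; then take it again across its middle and lay it flat and lengthways in the white tray. Do the same with the next strip, beside the first. The other three strips stay stacked in the magazine with the slide home, and the things lying about stay where they are.

Things in the scene. Friction and masses are not known exactly. Their poses are not given: they have to be found in the camera images.
- magazine: Fixed gravity magazine: grey base plate 66 mm wide (x), y -194 to +242 mm, its top at z = 10 mm; on it an open cage of dark steel angles (outside x +-24, y +-78 mm, top z = 90 mm) in which five strips lie flat on one another, long side along y, with 1.5 mm of play at the sides. Origin: under the centre of the cage, at bench height; y = feed direction, z up.
- outlet (a point): Middle of the cage's outlet (magazine y = 78, z = 15 mm). Strips run on two rails 5 mm wide (centres x = +-9 mm, tops z = 15 mm, 5 mm above the plate). Only the lowest strip can leave the cage, to +y, under a cross bar (lower edge z = 33 mm); it is right out, and the stack drops, once its centre passes y = 148 mm.
- landing (a point): Point on the centre line of the landing, on the rails (magazine y = 155, z = 15 mm): a drawn strip lies well with its centre here. The landing runs from the outlet to a low end lip at y = 232 mm (top z = 19.5 mm), which a strip touches when its centre is at y = 162 mm; nothing stands beside the rails.
- feed_slide (a joint): Feed slide, m: 0 = home behind the stack, 0.060 = fully in. Its 9.5 mm thick tongue runs along the magazine's +y under the stack and pushes the lowest strip's centre to about y = 58 mm (50 mm of it then stand out of the outlet). Takes about 4 to 10 N; a light spring (2 to 4.4 N) brings the slide home when let go, while the strip stays out, its tail under the stack.
- feed_knob (a point): Centre of the bare metal round knob on the feed slide, 26 mm in diameter, spanning z = 56 to 82 mm on an 11 mm stem; on the magazine's centre line at y = -175 mm when home, moving with the slide.
- strip_1: Sample strip, plain bare-metal bar 32 mm wide (x) x 140 mm long (y) x 12 mm thick, about 0.11 kg, with four shallow round pockets in its top; number 1 from the bottom of the stack at the start (the first to be taken). Origin: centre of the underside.
- strip_2: Sample strip, plain bare-metal bar 32 mm wide (x) x 140 mm long (y) x 12 mm thick, about 0.11 kg, with four shallow round pockets in its top; number 2 from the bottom of the stack at the start (the second to be taken). Origin: centre of the underside.
- strip_3: Sample strip, plain bare-metal bar 32 mm wide (x) x 140 mm long (y) x 12 mm thick, about 0.11 kg, with four shallow round pockets in its top; number 3 from the bottom of the stack at the start (stays in the magazine). Origin: centre of the underside.
- strip_4: Sample strip, plain bare-metal bar 32 mm wide (x) x 140 mm long (y) x 12 mm thick, about 0.11 kg, with four shallow round pockets in its top; number 4 from the bottom of the stack at the start (stays in the magazine). Origin: centre of the underside.
- strip_5: Sample strip, plain bare-metal bar 32 mm wide (x) x 140 mm long (y) x 12 mm thick, about 0.11 kg, with four shallow round pockets in its top; number 5 from the bottom of the stack at the start (stays in the magazine). Origin: centre of the underside.
- white_tray: Loose white plastic tray, 150 mm (x) x 210 mm (y, its long side) with a thin rim 15 mm high; inner floor 144 x 204 mm at 3 mm above the bench. Origin: centre of the underside. Two strips lie in it side by side along y, for example with their centres 31 mm either side of the tray's centre line.
- tape_roll: Roll of tape, 68 mm across, 16 mm high, lying behind the magazine; not to be disturbed. Origin: centre of the underside.
- marker: Marker pen, 128 mm long, lying behind the magazine; not to be disturbed.
- calculator: Pocket calculator, 120 x 70 x 14 mm, lying behind the feed knob; not to be disturbed.
- tweezers: Steel tweezers, 192 mm long, 9 mm high, lying at the bench's front edge; not to be disturbed.
- beaker_50: Small clear beaker, 44 mm across, 56 mm high, behind the magazine; not to be disturbed.
- small_weight: Small brass weight with a knob, 27 mm across, 36 mm high, behind the landing; not to be disturbed.
Mind the look-alikes: they are no part of the job. What is shaped like the strip_5 but yellow is not meant.

How it is judged:
By the outcome, as a careful person would: the job done as asked, in the order asked, and still so for the second after the job is handed in, with the robot touching nothing.
It also fails if it takes over 70 s, if anything falls off the work surface, if the arm or the gripper's body presses on something with over 40 N, if the wrist force passes 120 N, or if a joint passes its speed limit or range.

## Working session

There is one attempt and no reset: what is moved stays moved. The work goes in short steps, Python scripts to look and compute and a tool call to move; the robot and the scene stay as the last step left them, time stands still between calls to the robot, and variables do not carry over. Pictures are saved under pics/ and viewed, and the job is handed in when it is done.

Besides the shell and the picture viewer there is one more tool, called after "Call:" as name([rows], argument=value, ...), one row to a line, values as JSON. move_arm: Moves the arm, as the interface text tells. Its arguments: {"type":"object","properties":{"xyz":{"type":"array"},"yaw":{"type":"array"},"claw":{"type":"array"},"force":{"type":"number"}},"required":["xyz","yaw","claw"]}

```bash
mkdir -p pics; ls; python3 - <<'E'
from rig import readout, grab_frame, calibration, arm
import cv2
print(readout.get_obs())
for n in ("scene","top","wrist"):
    c=calibration(n);print(n,c)
    f=grab_frame(n);cv2.imwrite(f"pics/{n}0.png",f[:,:,::-1])
print(arm.hold_point_z)
E
```

```text
pics
{'time_s': 0.0, 'qpos': array([ 1.24140867e+00,  4.91583796e-01,  1.55949400e+00,  2.10457630e-05,
        1.09170812e+00, -1.05605913e-01]), 'dq': array([-0.00095612, -0.00135967, -0.00185482, -0.00105853, -0.00027687,
        0.00049862]), 'tau': array([ 2.65188814e-03, -6.18445802e+01, -2.61593556e+01, -2.80417311e-05,
        4.09329412e-03, -3.60610443e-06]), 'tool_pos': array([0.13859536, 0.60918533, 0.23069734]), 'ee_rot': array([-1.37860303e-04,  1.11662351e-01,  9.93746026e-01, -5.80561754e-04]), 'ft_force': array([-0.48794404, -0.07800523, -0.23658193]), 'ft_torque': array([-0.06541375,  0.03736648,  0.04860825]), 'finger_gap': 0.08573460727057278}
scene {'vfov': 50.44088516554265, 'cx': 324.62236070995834, 'cy': 244.4885594534103, 'origin': array([-0.33841505, -0.54779453,  0.60711497]), 'orientation': array([-0.46449354,  0.7401338 , -0.41645278,  0.25102747])}
top {'vfov': 50.88911590086711, 'cx': 312.5813946163155, 'cy': 249.4728640673474, 'origin': array([0.40221813, 0.04128183, 1.12958065]), 'orientation': array([-0.0596693 ,  0.70839715, -0.6989916 ,  0.07761309])}
wrist {'vfov': 64.4181766276292, 'cx': 319.83991819630097, 'cy': 243.05297063570666, 'origin': array([0.07197976, 0.62489708, 0.37335945]), 'orientation': array([0.10533371, 0.77454959, 0.61808128, 0.08338629])}
0.0187
```

View pics/scene0.png

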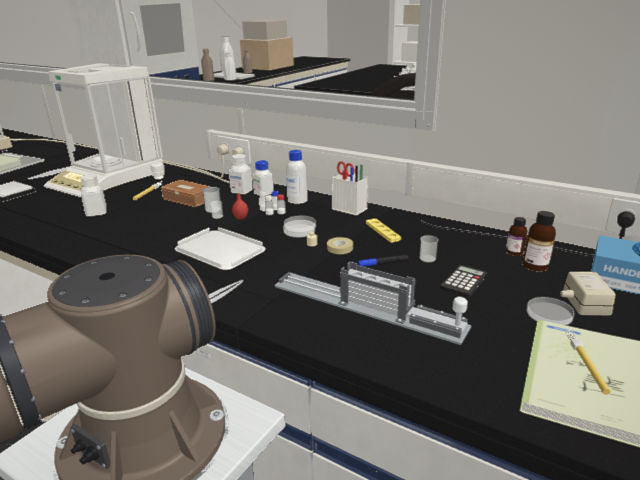

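View pics/top0.png

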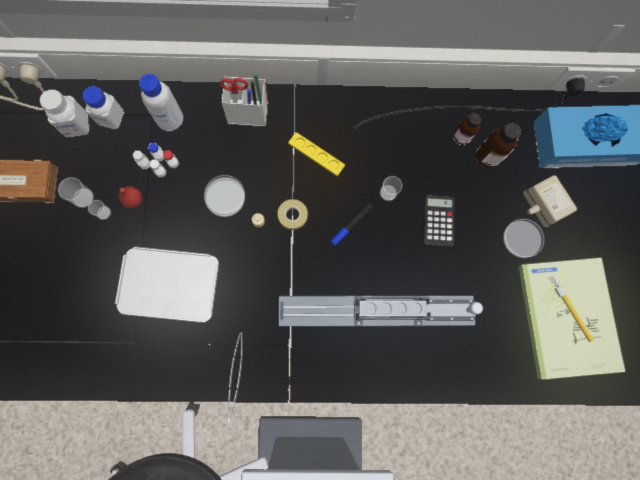

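View pics/wrist0.png

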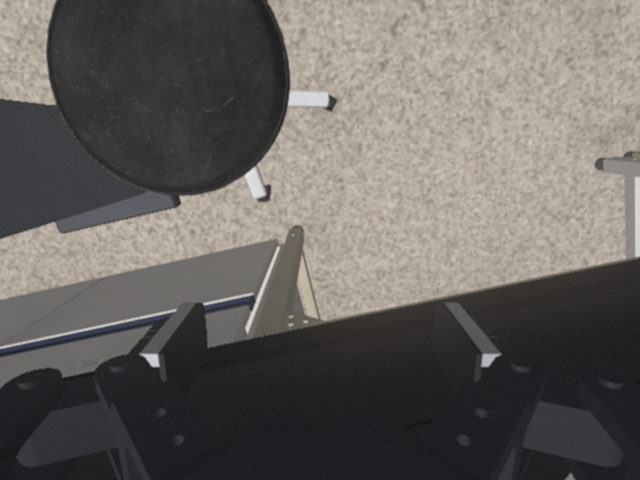

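Scene view: the magazine runs from (278,285) to (465,330) with its knob at (460,305). The white tray is at (220,248). Top view: magazine (280–475, 310) with the knob at (477,308), tray (168,285), calculator (440,220), marker (350,225), tape (292,214), brass weight (258,220) and tweezers (236,375). The yellow look-alike strip is at (316,153) and isn't part of the job.

```bash
cat > h.py <<'E'
import numpy as np, cv2
from scipy.spatial.transform import Rotation as R
from rig import readout, grab_frame, calibration, arm
def rot(q): return R.from_quat([q[1],q[2],q[3],q[0]]).as_matrix()
def ray(c,u,v):
    f=240/np.tan(np.radians(c['vfov']/2))
    d=rot(c['orientation'])@np.array([(u-c['cx'])/f,(v-c['cy'])/f,1.])
    return np.array(c['origin']),d/np.linalg.norm(d)
def onplane(c,u,v,z):
    o,d=ray(c,u,v); return o+d*(z-o[2])/d[2]
def proj(c,p):
    f=240/np.tan(np.radians(c['vfov']/2))
    q=rot(c['orientation']).T@(np.array(p)-c['origin'])
    return np.array([c['cx']+f*q[0]/q[2],c['cy']+f*q[1]/q[2]])
def tri(r1,r2):
    (o1,d1),(o2,d2)=r1,r2
    A=np.stack([d1,-d2],1); t=np.linalg.lstsq(A,o2-o1,rcond=None)[0]
    a,b=o1+t[0]*d1,o2+t[1]*d2
    return (a+b)/2,np.linalg.norm(a-b)
def enl(img,x0,x1,y0,y1,k,name):
    cv2.imwrite(name,cv2.resize(img[y0:y1,x0:x1],None,fx=k,fy=k,interpolation=cv2.INTER_CUBIC))
E
python3 - <<'E'
from h import *
np.set_printoptions(precision=4,suppress=True)
t=calibration('top');s=calibration('scene')
for n,u,v,z in [('landingend',279,311,.01),('knob',477,308,.069),('tray',168,285,0.015),('calc',440,220,.01),('tape',292,214,.01),('tweez',236,375,0),('wt',258,220,.03),('cage',393,310,.075)]: print(n,onplane(t,u,v,z))
print(rot(t['orientation']))
im=cv2.imread('pics/top0.png');enl(im,270,490,270,350,3.6,'pics/topc.png')
enl(im,100,260,230,400,3.5,'pics/topt.png')
im=cv2.imread('pics/scene0.png');enl(im,260,480,240,350,3.6,'pics/scc.png')
E
```

```text
landingend [0.4834 0.0865 0.01  ]
knob [ 0.4908 -0.3337  0.069 ]
tray [0.537  0.3321 0.015 ]
calc [ 0.6969 -0.2791  0.01  ]
tape [0.7051 0.062  0.01  ]
tweez [0.3449 0.1768 0.    ]
wt [0.6844 0.1375 0.03  ]
cage [ 0.4838 -0.1541  0.075 ]
[[ 0.0108 -0.9811  0.1934]
 [-0.9996 -0.0157 -0.024 ]
 [ 0.0265 -0.193  -0.9808]]
```

View pics/topc.png

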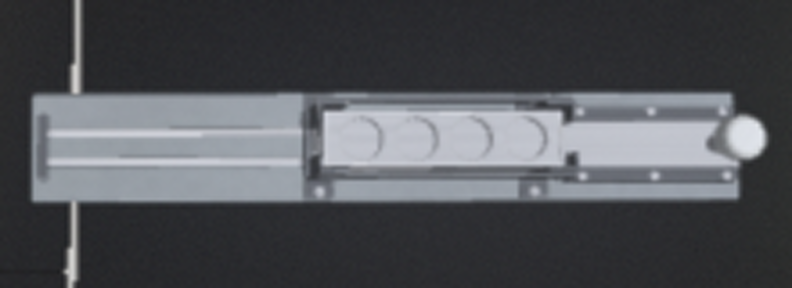

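View pics/topt.png

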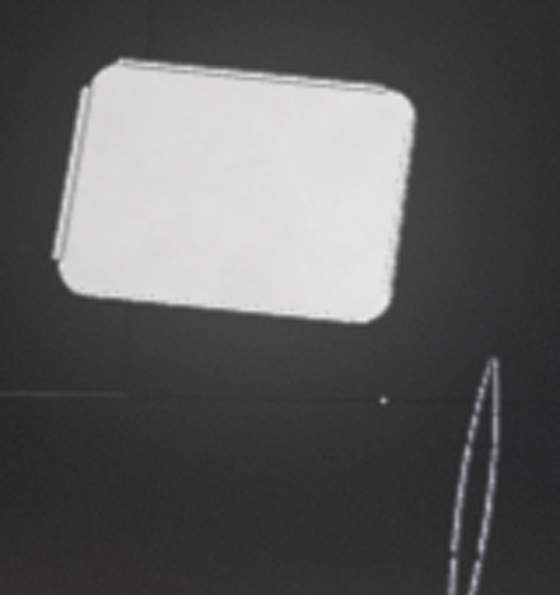

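View pics/scc.png

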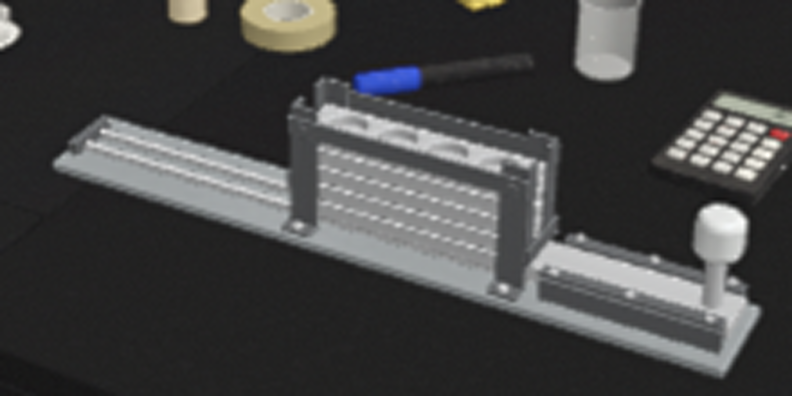

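Both crops confirm it: the five plain metal strips are in the dark cage, with the landing and lip to the left (world +y) and the knob to the right. The only look-alike is the yellow strip on the bench. Next I measure the poses.

```bash
cat > meas.py <<'E'
from h import *
np.set_printoptions(precision=4,suppress=True)
t=calibration('top');s=calibration('scene')
im=cv2.imread('pics/top0.png')
g=cv2.cvtColor(im,cv2.COLOR_BGR2GRAY)
# tray
m=(g>150).astype(np.uint8); m[:, :110]=0; m[:,225:]=0; m[:235]=0;m[330:]=0
cs=max(cv2.findContours(m,0,2)[0],key=cv2.contourArea)
P=np.array([onplane(t,*p[0],.015)[:2] for p in cs],np.float32)
r=cv2.minAreaRect(P);print('tray',r)
# plate
hsv=cv2.cvtColor(im,cv2.COLOR_BGR2HSV)
m=(g>80).astype(np.uint8); m[:285]=0;m[340:]=0;m[:,:270]=0;m[:,476:]=0
m=cv2.morphologyEx(m,cv2.MORPH_OPEN,np.ones((5,5)))
m=cv2.morphologyEx(m,cv2.MORPH_CLOSE,np.ones((9,9)))
cs=max(cv2.findContours(m,0,2)[0],key=cv2.contourArea)
P=np.array([onplane(t,*p[0],.01)[:2] for p in cs],np.float32)
r=cv2.minAreaRect(P);print('plate',r,cv2.boundingRect(cs))
c=[(32,94),(32,202),(740,202),(732,94)]
for u,v in c: print(onplane(t,270+(u-1.3)/3.6,270+(v-1.3)/3.6,.01))
# scene corners of plate: far-left, near-left, near-right,far-right
for u,v in [(105,117),(55,163),(722,374),(758,310)]: print('sc',onplane(s,260+(u-1.3)/3.6,240+(v-1.3)/3.6,.01))
a=ray(t,270+743/3.6,270+137/3.6); b=ray(s,260+721/3.6,240+213/3.6)
print('knobtop',tri(a,b))
E
python3 meas.py
```

```text
tray ((0.5401203632354736, 0.3347535729408264), (0.2116844654083252, 0.15000592172145844), 84.98899841308594)
plate ((0.48734351992607117, -0.13203690946102142), (0.0643509104847908, 0.43787965178489685), 0.7737224698066711) (279, 296, 197, 30)
[0.5171 0.0884 0.01  ]
[0.4512 0.0868 0.01  ]
[ 0.4564 -0.3484  0.01  ]
[ 0.523  -0.3468  0.01  ]
sc [0.5153 0.0934 0.01  ]
sc [0.4505 0.0863 0.01  ]
sc [ 0.4543 -0.3464  0.01  ]
sc [ 0.52   -0.3449  0.01  ]
knobtop (array([ 0.4894, -0.3273,  0.0833]), np.float64(9.932653404136453e-05))
```

Call:
move_arm([
  [0,0,0],
  [0,0,0],
  [0,0,0],
  [0,0,0],
  [0,0,0],
  [0,0,0],
  [0,0,0],
  [0,0,0],
  [0,0,0],
  [0,0,0],
  [0,0,0],
], yaw=[0.1214,0.1214,0.1214,0.1214,0.1214,0.1214,0.1214,0.1214,0.1214,0.1214,0.1214], claw=[6,6,6,6,6,6,6,6,6,6,6])

```text
time_s: 1.07
tool_pos: [0.1387, 0.6093, 0.231]
ee_rot: [0.0, 0.705, 0.709, -0.0]
ft_force: [-0.3, -0.4, 0.6]
finger_gap: 0.0603
```

```bash
cat >> h.py <<'E'
np.set_printoptions(precision=4,suppress=True)
O=np.array([.4863,-.1533]); Y=np.array([-.0113,.99994]); Xm=np.array([.99994,.0113])
def mag(x,y): return O+x*Xm+y*Y
def st():
    o=readout.get_obs(); M=rot(o['ee_rot'])
    print('t',round(o['time_s'],2),'pos',o['tool_pos'],'xang',np.degrees(np.arctan2(M[1,0],M[0,0])),'zax',M[:,2],'gap',round(o['finger_gap'],4),'F',o['ft_force'],'q',o['qpos'])
    return o,M
def delta(p):
    o,M=st(); d=M.T@(np.array(p)-o['tool_pos'])*100
    print('delta cm',d); return d
E
python3 -c "
from h import *
delta([.54,.33,.231]);delta([*mag(0,100),.231])"
```

```text
t 1.07 pos [0.1387 0.6093 0.231 ] xang 90.31852083055746 zax [-0.0002 -0.0004 -1.    ] gap 0.0603 F [-0.3412 -0.3939  0.5973] q [1.2414 0.4912 1.5591 0.     1.0917 1.2358]
delta cm [-28.1562  39.9777   0.0098]
t 1.07 pos [0.1387 0.6093 0.231 ] xang 90.31852083055746 zax [-0.0002 -0.0004 -1.    ] gap 0.0603 F [-0.3412 -0.3939  0.5973] q [1.2414 0.4912 1.5591 0.     1.0917 1.2358]
delta cm [9923.4171  -23.071    -4.2001]
```

Call:
move_arm([
  [-2.346,3.331,0],
  [-2.346,3.331,0],
  [-2.346,3.331,0],
  [-2.346,3.331,0],
  [-2.346,3.331,0],
  [-2.346,3.331,0],
  [-2.346,3.331,0],
  [-2.346,3.331,0],
  [-2.346,3.331,0],
  [-2.346,3.331,0],
  [-2.346,3.331,0],
  [-2.346,3.331,0],
  [-3.83,-0.55,0],
  [-3.83,-0.55,0],
  [-3.83,-0.55,0],
  [-3.83,-0.55,0],
  [-3.83,-0.55,0],
  [-3.83,-0.55,0],
  [-3.83,-0.55,0],
  [-3.83,-0.55,0],
], yaw=[0,0,0,0,0,0,0,0,0,0,0,0,0,0,0,0,0,0,0,0], claw=[6,6,6,6,6,6,6,6,6,6,6,6,6,6,6,6,6,6,6,6])

```text
time_s: 2.73
tool_pos: [0.5006, 0.024, 0.2313]
ee_rot: [-0.0, 0.703, 0.711, 0.0]
ft_force: [0.6, -0.1, 0.9]
finger_gap: 0.0601
```

```bash
sed -i 's/return O+x\*Xm+y\*Y/return O+x*Xm\/1000+y*Y\/1000/' h.py
python3 -c "
from h import *
delta([*mag(0,60),.231])"
```

```text
t 2.73 pos [0.5006 0.024  0.2313] xang 90.67304570277514 zax [ 0.      0.0001 -1.    ] gap 0.0601 F [ 0.5743 -0.1395  0.8932] q [-0.084   0.3157  1.8563  0.0001  0.9696 -0.0958]
delta cm [-11.7133  -1.6308   0.0271]
```

Call:
move_arm([
  [-3.9,-0.54,0],
  [-3.9,-0.54,0],
  [-3.9,-0.54,0],
  [0,0,0],
], yaw=[0,0,0,0], claw=[6,6,6,6])

```text
time_s: 3.07
tool_pos: [0.4857, -0.0967, 0.2312]
ee_rot: [0.0, 0.705, 0.71, -0.0]
ft_force: [0.2, 0.1, 0.0]
finger_gap: 0.0598
```

```bash
python3 - <<'E'
from h import *
o,M=st(); c=calibration('wrist'); f=grab_frame('wrist'); cv2.imwrite('pics/w1.png',f[:,:,::-1])
import pickle; pickle.dump(c,open('w1.pkl','wb'))
print(c['origin'],rot(c['orientation']))
for p in [(-33,242),(33,242),(-16,232),(16,232)]: print(p,proj(c,[*mag(*p),.01]))
for p in [(-24,78),(24,78)]: print(p,proj(c,[*mag(*p),.09]))
E
```

```text
t 3.07 pos [ 0.4857 -0.0967  0.2312] xang 90.40737004305774 zax [ 0.0001 -0.001  -1.    ] gap 0.0598 F [0.1649 0.085  0.0079] q [-0.3296  0.3074  1.8695 -0.0011  0.9642 -0.3361]
[ 0.4846 -0.0284  0.3737] [[ 1.      0.0071  0.0007]
 [ 0.007  -0.9633 -0.2683]
 [-0.0013  0.2683 -0.9633]]
(-33, 242) [280.7144  -7.9712]
(33, 242) [359.5461  -8.396 ]
(-16, 232) [301.2203   5.4229]
(16, 232) [339.1229   5.2219]
(-24, 78) [288.9876 202.0198]
(24, 78) [352.9507 201.7588]
```

View pics/w1.png

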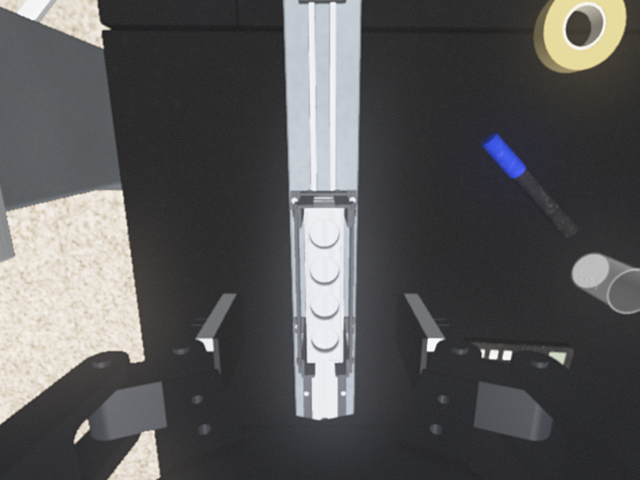

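Wrist view: landing rails at u 313 and 333, cage outlet at v≈193–205, pockets at u≈323, lip at v≈0. I'll enlarge it to check the registration.

```bash
python3 - <<'E'
from h import *
import pickle
c=pickle.load(open('w1.pkl','rb'))
im=cv2.imread('pics/w1.png')
enl(im,260,390,0,130,4.5,'pics/w1a.png')
enl(im,265,385,170,290,4.8,'pics/w1b.png')
E
```

```text
(no output)
```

View pics/w1a.png

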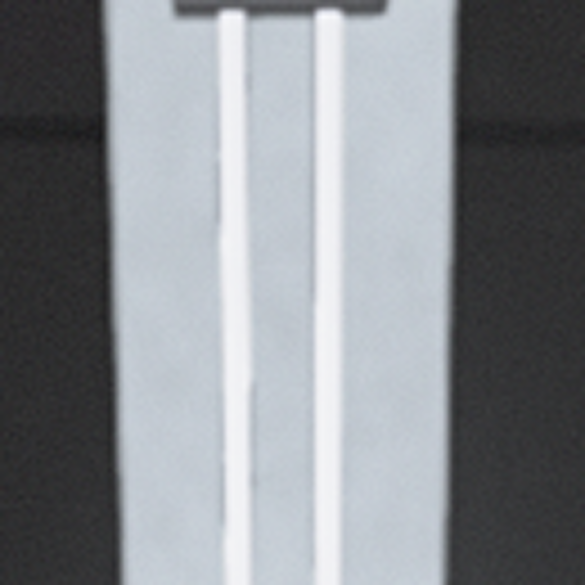

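View pics/w1b.png

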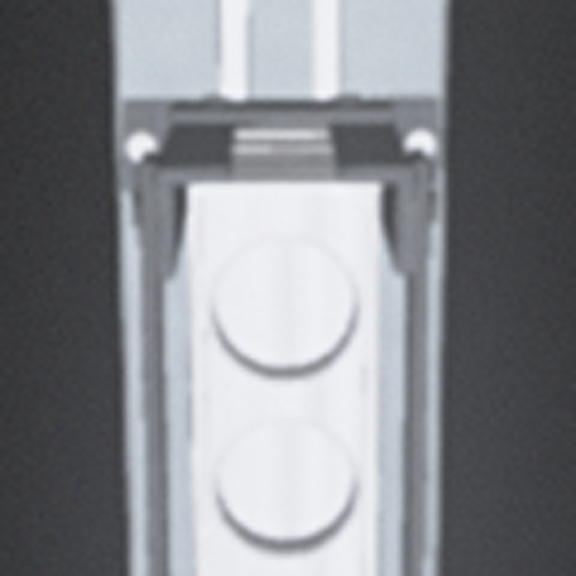

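```bash
python3 - <<'E'
from h import *
import pickle
c=pickle.load(open('w1.pkl','rb'))
def tomag(p): d=np.array(p[:2])-O; return np.round([d@Xm*1000,d@Y*1000],1)
def e(u,v,x0,y0,k): return x0+(u-k/2+.5)/k,y0+(v-k/2+.5)/k
def sh(n,pts,z,x0,y0,k):
    print(n,[tuple(tomag(onplane(c,*e(u,v,x0,y0,k),z))) for u,v in pts])
A=(260,0,4.5);B=(265,170,4.8)
sh('rails 5mm',[(231,60),(328,60),(237,560),(328,560)],.015,*A)
sh('plate',[(108,100),(456,100),(124,570),(445,570)],.010,*A)
sh('lip inner top',[(175,12),(387,10)],.0195,*A)
sh('strip5 end corners top z75',[(190,183),(380,183)],.075,*B)
sh('strip5 sides',[(197,560),(380,560)],.075,*B)
sh('pockets',[(285,305),(286,483)],.075,*B)
# pocket centres: triangulate wrist vs top
t=calibration('top')
for (u,v),(a,b) in zip([(285,305),(286,483)],[(361,138),(418,138)]):
    print(tri(ray(c,*e(u,v,*B)),ray(t,*e(a,b,270,270,3.6))))
# lip/rail end and plate corner
E
```

```text
rails 5mm [(np.float64(-7.7), np.float64(224.9)), (np.float64(10.3), np.float64(224.8)), (np.float64(-7.5), np.float64(136.1)), (np.float64(10.7), np.float64(136.1))]
plate [(np.float64(-31.2), np.float64(219.7)), (np.float64(34.7), np.float64(219.4)), (np.float64(-30.5), np.float64(134.5)), (np.float64(34.6), np.float64(134.2))]
lip inner top [(np.float64(-17.8), np.float64(231.5)), (np.float64(20.9), np.float64(231.6))]
strip5 end corners top z75 [(np.float64(-13.3), np.float64(70.9)), (np.float64(18.1), np.float64(70.8))]
strip5 sides [(np.float64(-13.1), np.float64(4.1)), (np.float64(18.9), np.float64(4.0))]
pockets [(np.float64(2.4), np.float64(50.1)), (np.float64(2.5), np.float64(18.3))]
(array([ 0.4886, -0.1081,  0.0564]), np.float64(0.0007422988004878246))
(array([ 0.4892, -0.1422,  0.055 ]), np.float64(0.0006851180000501174))
```

```bash
sed -i 's/^O=.*/O=np.array([.4880,-.1535]); Y=np.array([-.0113,.99994]); Xm=np.array([.99994,.0113])/' h.py
python3 - <<'E'
from h import *
import pickle
c=pickle.load(open('w1.pkl','rb'));s=calibration('scene')
e=lambda u,v,x0,y0,k:(x0+(u-k/2+.5)/k,y0+(v-k/2+.5)/k)
for (u,v),(a,b) in zip([(285,305),(286,483)],[(347,120),(400,132)]):
    print(tri(ray(c,*e(u,v,265,170,4.8)),ray(s,*e(a,b,260,240,3.6))))
# landing rail/plate height: lip corners
print(tri(ray(c,*e(175,12,260,0,4.5)),ray(s,*e(77,146,260,240,3.6))))
delta([*mag(0,-240),.20])
E
```

```text
(array([ 0.4882, -0.103 ,  0.0768]), np.float64(0.0005850197284432703))
(array([ 0.4895, -0.1357,  0.077 ]), np.float64(0.0033125957093386757))
(array([0.4656, 0.0791, 0.0169]), np.float64(0.0007247214745729326))
t 3.12 pos [ 0.4859 -0.0944  0.2311] xang 90.39002275323776 zax [-0.0002 -0.     -1.    ] gap 0.0599 F [-0.0763 -0.0721  0.2803] q [-0.3254  0.3073  1.87   -0.0001  0.9645 -0.3321]
delta cm [-29.9112   0.2771   3.1148]
```

Call:
move_arm([
  [-3.74,0.035,0.39],
  [-3.74,0.035,0.39],
  [-3.74,0.035,0.39],
  [-3.74,0.035,0.39],
  [-3.74,0.035,0.39],
  [-3.74,0.035,0.39],
  [-3.74,0.035,0.39],
  [-3.74,0.035,0.39],
  [0,0,0],
], yaw=[-0.005,0,0,0,0,0,0,0,0], claw=[6,6,6,6,6,6,6,6,6])

```text
time_s: 3.87
tool_pos: [0.4941, -0.3951, 0.1986]
ee_rot: [0.0, 0.702, 0.712, -0.0]
ft_force: [0.2, 0.3, -0.4]
finger_gap: 0.06
```

```bash
python3 - <<'E'
from h import *
o,M=st(); c=calibration('wrist'); f=grab_frame('wrist'); cv2.imwrite('pics/w2.png',f[:,:,::-1])
import pickle; pickle.dump(c,open('w2.pkl','wb'))
print(proj(c,[*mag(0,-175),.082]))
E
```

```text
t 3.87 pos [ 0.4941 -0.3951  0.1986] xang 90.8062926759287 zax [-0.0002 -0.0005 -1.    ] gap 0.06 F [ 0.1687  0.2696 -0.4033] q [-0.7787  0.5339  1.5763 -0.0006  1.0312 -0.7924]
[316.5468 139.7867]
```

View pics/w2.png

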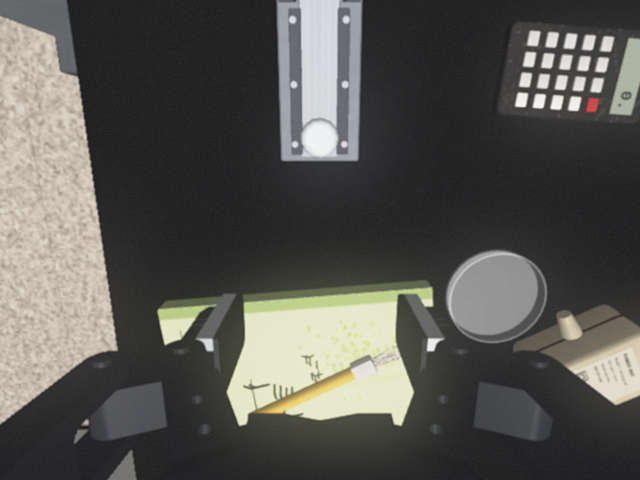

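Wrist view: the knob is at about (320,138), against a predicted (316.5,140), so it lies about 2 mm further +x.

```bash
python3 - <<'E'
from h import *
import pickle
c=pickle.load(open('w2.pkl','rb'));t=calibration('top');s=calibration('scene')
im=cv2.imread('pics/w2.png');enl(im,260,380,80,170,5,'pics/w2c.png')
g=cv2.cvtColor(im,6)
print(onplane(c,320,138,.082)[:2],onplane(c,316.5,139.8,.082)[:2])
e=lambda u,v,x0,y0,k:(x0+(u-k/2+.5)/k,y0+(v-k/2+.5)/k)
print(tri(ray(c,320,138),ray(s,*e(721,213,260,240,3.6))))
for u,v in[(282,159),(357,159),(279,20),(361,20)]:
  p=onplane(c,u,v,.01)[:2]-O; print(p@Xm,p@Y)
E
```

```text
[ 0.4922 -0.3273] [ 0.4899 -0.3285]
(array([ 0.492 , -0.3266,  0.0823]), np.float64(0.001549388221128666))
-0.03007311127494371 -0.19131432454419978
0.033673394468993034 -0.19114095680481444
-0.029872393646158207 -0.08584021116610893
0.033742888638715975 -0.08569839758729225
```

View pics/w2c.png

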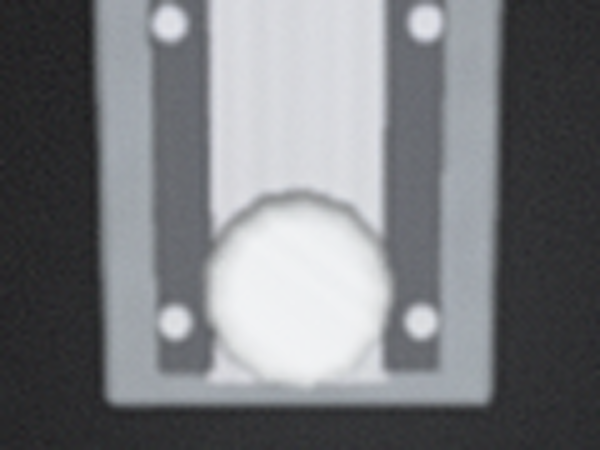

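Call:
move_arm([
  [3.38,-0.11,0],
  [3.38,-0.11,0],
  [0,0,3.7],
  [0,0,3.7],
  [0,0,3.7],
  [0,0,3.7],
  [0,0,0],
  [0,0,0],
  [0,0,0],
  [0,0,0],
  [0,0,0],
  [0,0,0],
], yaw=[0,0,0,0,0,0,0,0,0,0,0,0], claw=[6,6,6,6,6,6,5,4,3,2,2,2], force=25)

```text
time_s: 4.92
tool_pos: [0.4923, -0.3231, 0.0546]
ee_rot: [0.002, 0.701, 0.713, 0.001]
ft_force: [7.6, 2.9, -4.8]
finger_gap: 0.0245
```

```bash
sed -i 's/^O=.*/O=np.array([.4884,-.1533]); Y=np.array([-.0145,.99989]); Xm=np.array([.99989,.0145])/' h.py
python3 -c "
from h import *
delta([*mag(0,-175),.05]);delta([*mag(0,-115),.05])"
```

```text
t 4.92 pos [ 0.4923 -0.3231  0.0546] xang 90.96598331628036 zax [ 0.0042 -0.0023 -1.    ] gap 0.0245 F [ 7.5614  2.8605 -4.8274] q [-0.6933  0.665   1.8054  0.0015  0.6664 -0.7114]
delta cm [-0.5155 -0.1505  0.4596]
t 4.92 pos [ 0.4923 -0.3231  0.0546] xang 90.96598331628036 zax [ 0.0042 -0.0023 -1.    ] gap 0.0245 F [ 7.5614  2.8605 -4.8274] q [-0.6933  0.665   1.8054  0.0015  0.6664 -0.7114]
delta cm [ 5.4844 -0.1363  0.4456]
```

Call:
move_arm([
  [0.8,0,0],
  [1.2,0,0],
  [1.2,0,0],
  [1.2,0,0],
  [0.8,0,0],
  [0.3,0,0],
  [0.2,0,0],
], yaw=[0,0,0,0,0,0,0], claw=[2,2,2,2,2,2,2], force=30)

```text
time_s: 5.5
tool_pos: [0.4916, -0.2674, 0.0547]
ee_rot: [0.004, 0.701, 0.713, 0.0]
ft_force: [4.1, -9.1, -7.6]
finger_gap: 0.0247
```

```bash
python3 -c "
from h import *
st()"
```

```text
t 5.5 pos [ 0.4916 -0.2674  0.0547] xang 90.99470692114579 zax [ 0.0056 -0.0047 -1.    ] gap 0.0247 F [ 4.1056 -9.1124 -7.5767] q [-0.616   0.6365  1.8812 -0.001   0.6166 -0.6325]
```

Call:
move_arm([
  [0.25,0,0],
  [0.2,0,0],
  [0.1,0,0],
  [0,0,0],
], yaw=[0,0,0,0], claw=[2,2,2,2])

```text
time_s: 5.83
tool_pos: [0.4915, -0.2628, 0.0547]
ee_rot: [0.004, 0.701, 0.713, 0.0]
ft_force: [3.1, -12.6, -7.9]
finger_gap: 0.0246
```

Call:
move_arm([
  [0.15,0,0],
  [0.1,0,0],
  [0,0,0],
], yaw=[0,0,0], claw=[2,2,2])

```text
time_s: 6.08
tool_pos: [0.4917, -0.2625, 0.0548]
ee_rot: [0.006, 0.701, 0.713, -0.0]
ft_force: [-1.7, -28.2, -10.7]
finger_gap: 0.0247
```

```bash
python3 - <<'E'
from h import *
st()
f=grab_frame('top')[:,:,::-1];enl(f,270,490,270,350,3.6,'pics/t3.png')
f=grab_frame('scene')[:,:,::-1];enl(f,260,480,240,350,3.6,'pics/s3.png')
E
```

```text
t 6.08 pos [ 0.4917 -0.2625  0.0548] xang 90.97448867781392 zax [ 0.0074 -0.0083 -0.9999] gap 0.0247 F [ -1.6694 -28.2391 -10.7469] q [-0.6076  0.6334  1.8889 -0.0045  0.6085 -0.621 ]
```

View pics/t3.png

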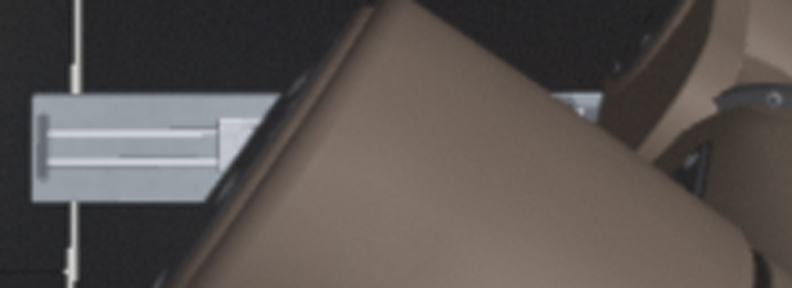

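View pics/s3.png

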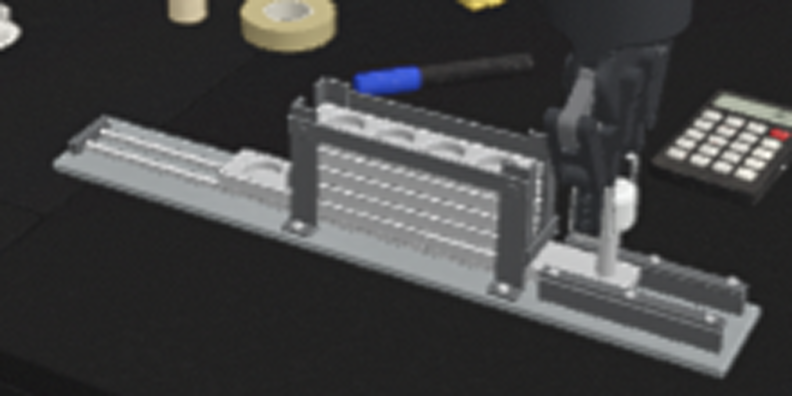

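The slide is at its stop (28 N, 60 mm), and the strip's end shows at (220–285, 145) in the top crop. Bringing the slide back home now.

Call:
move_arm([
  [-0.8,0,0],
  [-1.2,0,0],
  [-1.2,0,0],
  [-1.2,0,0],
  [-1.0,0,0],
  [-0.5,0,0],
  [-0.2,0,0],
  [0,0,0],
  [0,0,0],
  [0,0,0],
  [0,0,0],
], yaw=[0,0,0,0,0,0,0,0,0,0,0], claw=[2,2,2,2,2,2,2,2,4,5,6])

```text
time_s: 7.1
tool_pos: [0.4909, -0.3192, 0.0536]
ee_rot: [0.001, 0.701, 0.713, 0.0]
ft_force: [-0.6, 0.5, 0.3]
finger_gap: 0.0593
```

```bash
sed -i 's/^O=.*/O=np.array([.4889,-.1533]); Y=np.array([-.0165,.99986]); Xm=np.array([.99986,.0165])/' h.py
python3 - <<'E'
from h import *
delta([*mag(0,40),.15])
E
```

```text
t 7.1 pos [ 0.4909 -0.3192  0.0536] xang 90.95665421719856 zax [ 0.0016 -0.0012 -1.    ] gap 0.0593 F [-0.5748  0.5263  0.2647] q [-0.6893  0.664   1.8126  0.0001  0.6631 -0.7061]
delta cm [20.5763  0.0899 -9.6628]
```

Call:
move_arm([
  [0,0,-3.6],
  [0,0,-3.6],
  [0,0,-3.6],
  [3.6,0,-1.0],
  [3.6,0,0],
  [3.6,0,0],
  [3.6,0,0],
  [3.6,0,0],
  [3.6,0,0],
  [0,0,0],
], yaw=[0,0,0,0,0,0,0,0,0,0], claw=[6,6,6,6,6,6,6,6,6,6])

```text
time_s: 7.93
tool_pos: [0.486, -0.0982, 0.1709]
ee_rot: [-0.0, 0.7, 0.714, 0.0]
ft_force: [0.1, -0.5, 0.3]
finger_gap: 0.0602
```

```bash
python3 - <<'E'
from h import *
o,M=st(); c=calibration('wrist'); f=grab_frame('wrist')[:,:,::-1].copy(); cv2.imwrite('pics/w4.png',f)
f2=grab_frame('scene')[:,:,::-1];enl(f2,260,480,240,350,3.6,'pics/s4.png')
import pickle; pickle.dump(c,open('w4.pkl','wb'))
for p in [(-16,128),(16,128)]: print(proj(c,[*mag(*p),.027]))
enl(f,240,400,60,220,4,'pics/w4c.png')
E
```

```text
t 7.93 pos [ 0.486  -0.0982  0.1709] xang 91.14999166331066 zax [-0.0002  0.0009 -1.    ] gap 0.0602 F [ 0.11   -0.5476  0.2524] q [-0.3332  0.3887  1.9392  0.001   0.8142 -0.3539]
[302.2116 130.7548]
[346.5601 130.9149]
```

View pics/w4c.png

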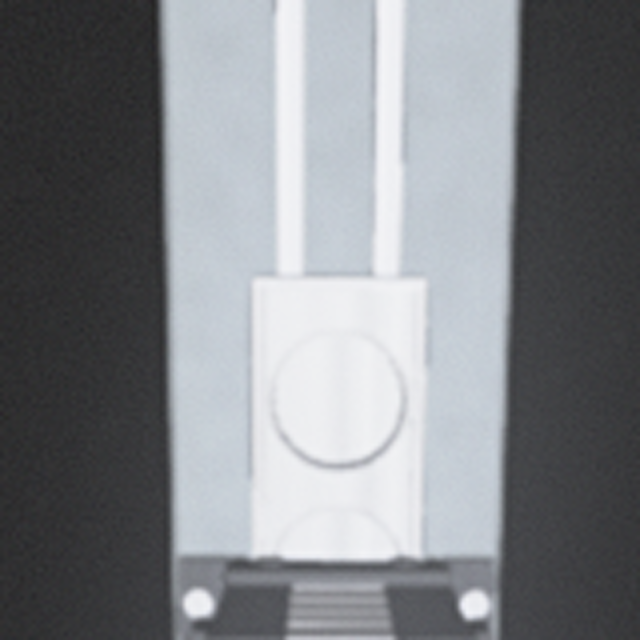

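View pics/s4.png

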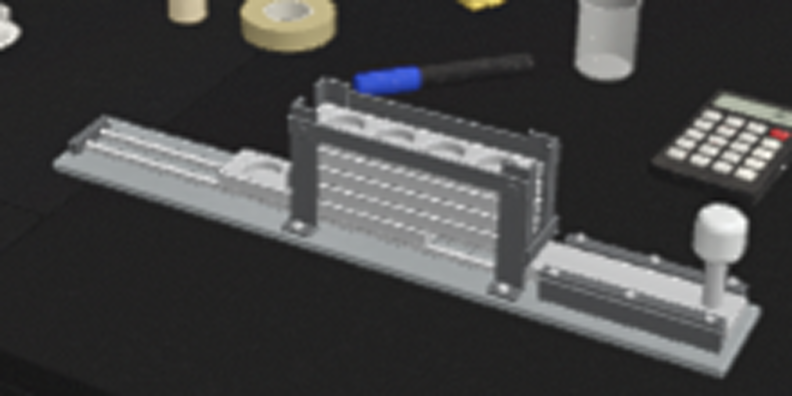

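Wrist crop: the strip's end is at v≈129.5 and u 303–346.5, as predicted. The scene crop shows the slide home again.

```bash
python3 - <<'E'
from h import *
import pickle
c=pickle.load(open('w4.pkl','rb'));s=calibration('scene')
e=lambda u,v,x0,y0,k:(x0+(u-k/2+.5)/k,y0+(v-k/2+.5)/k)
print(tri(ray(c,*e(253,278,240,60,4)),ray(s,*e(220,168,260,240,3.6))))
print(tri(ray(c,*e(427,278,240,60,4)),ray(s,*e(243,150,260,240,3.6))), mag(-16,128),mag(16,128))
delta([*mag(0.2,122),.0155])
E
```

```text
(array([ 0.4715, -0.0247,  0.0291]), np.float64(0.00044928785352131833))
(array([ 0.5023, -0.0232,  0.0258]), np.float64(0.0013526156420000327)) [ 0.4708 -0.0256] [ 0.5028 -0.0251]
t 8.03 pos [ 0.487  -0.1019  0.1709] xang 91.10523217707279 zax [ 0.001  -0.0003 -1.    ] gap 0.06 F [ 0.3533 -0.2047 -0.0319] q [-0.3391  0.3905  1.936   0.      0.814  -0.3584]
delta cm [ 7.064   0.1253 15.5376]
```

Call:
move_arm([
  [3.53,0.06,0],
  [3.53,0.06,0],
  [0,0,2.5],
  [0,0,2.5],
  [0,0,2.5],
  [0,0,2.5],
  [0,0,2],
  [0,0,0],
], yaw=[0.003,0,0,0,0,0,0,0], claw=[5,5,5,5,5,5,5,5])

```text
time_s: 8.7
tool_pos: [0.4861, -0.0333, 0.0474]
ee_rot: [-0.002, 0.703, 0.711, -0.001]
ft_force: [0.4, 0.9, 0.1]
finger_gap: 0.0502
```

```bash
python3 - <<'E'
from h import *
delta([*mag(0.2,122),.0155])
E
```

```text
t 8.7 pos [ 0.4861 -0.0333  0.0474] xang 90.69964020208128 zax [-0.0043  0.0009 -1.    ] gap 0.0502 F [0.4227 0.855  0.1166] q [-0.2041  0.5892  2.0561  0.      0.5006 -0.2164]
delta cm [0.1974 0.1165 3.1891]
```

Call:
move_arm([
  [0.2,0.1,1.1],
  [0,0,1.1],
  [0,0,0.95],
  [0,0,0],
], yaw=[-0.003,0,0,0], claw=[5,5,5,5])

```text
time_s: 9.03
tool_pos: [0.488, -0.031, 0.0181]
ee_rot: [-0.0, 0.701, 0.713, -0.0]
ft_force: [-0.6, -0.3, -0.1]
finger_gap: 0.0498
```

```bash
python3 - <<'E'
from h import *
delta([*mag(0.2,122),.0155])
f2=grab_frame('scene')[:,:,::-1];enl(f2,240,440,180,340,3.8,'pics/s5.png')
E
```

```text
t 9.03 pos [ 0.488  -0.031   0.0181] xang 90.9054825526956 zax [-0.0009  0.0002 -1.    ] gap 0.0498 F [-0.6153 -0.2744 -0.0925] q [-0.1987  0.6464  2.0673  0.0001  0.4288 -0.2146]
delta cm [-0.0271 -0.0936  0.2584]
```

View pics/s5.png

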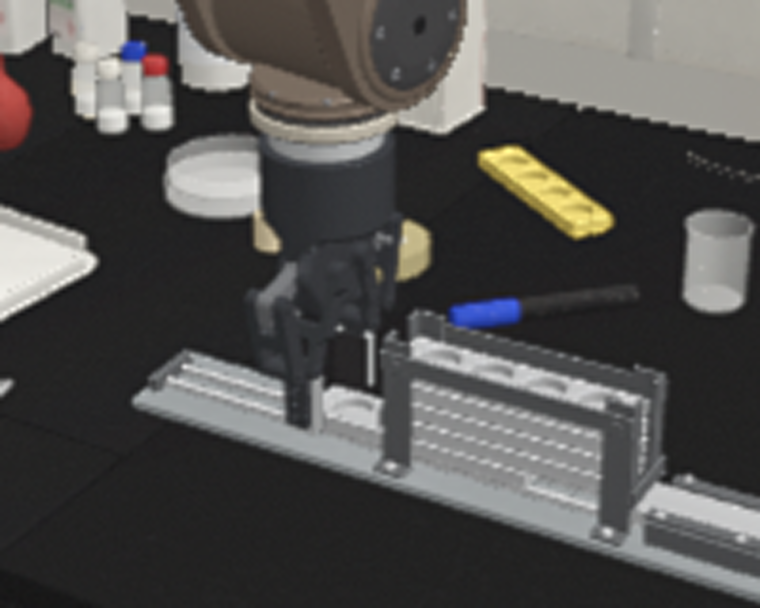

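The fingers straddle the strip's end, clear of the cage. Closing.

Call:
move_arm([
  [0,-0.09,0.15],
  [0,0,0],
  [0,0,0],
  [0,0,0],
  [0,0,0],
  [0,0,0],
], yaw=[0,0,0,0,0,0], claw=[4.5,4,3.3,2.8,2.8,2.8], force=45)

```text
time_s: 9.58
tool_pos: [0.4874, -0.0306, 0.0179]
ee_rot: [0.0, 0.701, 0.713, 0.0]
ft_force: [-1.9, -1.2, 7.7]
finger_gap: 0.0304
```

Call:
move_arm([
  [0.8,0,-0.1],
  [1.7,0,0],
  [2.0,0,0],
  [2.0,0,0],
  [1.7,0,0],
  [0.9,0,0],
  [0.4,0,0],
  [0,0,0],
], yaw=[0,0,0,0,0,0,0,0], claw=[2.8,2.8,2.8,2.8,2.8,2.8,2.8,2.8])

```text
time_s: 10.25
tool_pos: [0.4856, 0.065, 0.0182]
ee_rot: [0.0, 0.701, 0.713, 0.0]
ft_force: [-0.3, 0.0, 0.1]
finger_gap: 0.0306
```

```bash
python3 - <<'E'
from h import *
st()
f2=grab_frame('scene')[:,:,::-1];enl(f2,240,440,180,340,3.8,'pics/s6.png')
E
```

```text
t 10.25 pos [0.4856 0.065  0.0182] xang 91.01505513898951 zax [ 0.0003  0.0001 -1.    ] gap 0.0306 F [-0.2591  0.0316  0.0637] q [-0.0019  0.6465  2.0656  0.0003  0.4292 -0.0199]
```

View pics/s6.png

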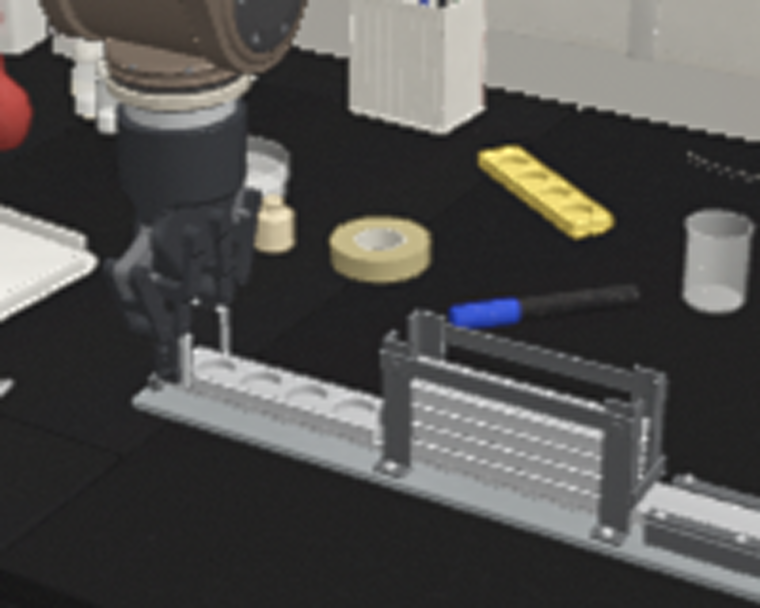

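The stack has dropped and the strip lies on the landing. I'll let go, slide the open fingers back to its middle and grip there.

Call:
move_arm([
  [0,0,0],
  [0,0,0],
  [0,0,0],
  [0,0,-0.3],
  [-2.1,0,0],
  [-2.1,0,0],
  [-2.2,0,0],
  [0,0,0.1],
], yaw=[0,0,0,0,0,0,0,0], claw=[3.4,4.2,5,5,5,5,5,5])

```text
time_s: 10.97
tool_pos: [0.4871, -0.0022, 0.0204]
ee_rot: [0.0, 0.702, 0.712, 0.0]
ft_force: [0.3, -0.1, 0.4]
finger_gap: 0.0502
```

```bash
python3 - <<'E'
from h import *
import pickle
delta([*mag(0.2,154),.0185]); c=calibration('wrist')
f=grab_frame('wrist')[:,:,::-1];cv2.imwrite('pics/w7.png',f);pickle.dump(c,open('w7.pkl','wb'))
E
```

```text
t 10.97 pos [ 0.4871 -0.0022  0.0204] xang 90.81329077769834 zax [ 0.0009 -0.0002 -1.    ] gap 0.0502 F [ 0.2709 -0.1295  0.382 ] q [-0.1402  0.6403  2.0722 -0.0001  0.4282 -0.1543]
delta cm [ 0.2899 -0.0503  0.1901]
```

View pics/w7.png

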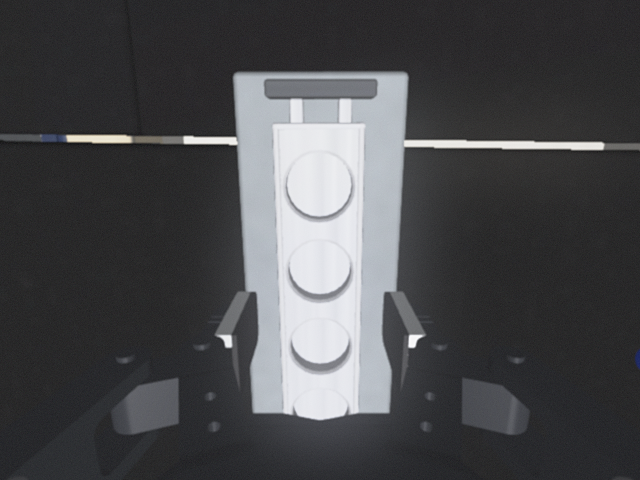

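The strip lies straight on the landing, with its end at v≈124 (u 273–364), the lip just beyond it, and the open fingers straddling it.

```bash
python3 - <<'E'
from h import *
import pickle
c=pickle.load(open('w7.pkl','rb'))
for u,v in [(273,124),(364.5,124),(265,95),(377,95)]:
    p=onplane(c,u,v,.027 if v>100 else .0195)[:2]; d=p-O; print(p,d@Xm,d@Y)
E
```

```text
[0.4693 0.0702] -0.015910313318986593 0.22377334428280415
[0.5005 0.0706] 0.015270413485394733 0.2236965128340971
[0.4658 0.0801] -0.019270077325359698 0.23379046087400518
[0.5053 0.0807] 0.020233526676235694 0.23369202268819794
```

Call:
move_arm([
  [0.2,0,0.15],
  [0,0,0],
  [0,0,0],
  [0,0,0],
  [0,0,0],
  [0,0,0],
  [0,0,0],
  [0,0,-1],
  [0,0,-2.5],
  [0,0,-2.5],
  [0,0,-2.5],
  [2.5,0.7,-2.5],
  [3.5,0.9,-1.5],
  [3.5,0.9,0],
  [3.5,0.9,0],
  [3.0,0.9,0],
  [2.0,0.5,0],
  [0,0,0],
], yaw=[0,0,0,0,0,0,0,0,0,0,0,0,0,0,0,0,0,0], claw=[4.2,3.6,3,2.8,2.8,2.8,2.8,2.8,2.8,2.8,2.8,2.8,2.8,2.8,2.8,2.8,2.8,2.8], force=60)

```text
time_s: 12.52
tool_pos: [0.5318, 0.1872, 0.1441]
ee_rot: [0.0, 0.7, 0.714, 0.001]
ft_force: [-0.8, -0.4, -0.4]
finger_gap: 0.03
```

```bash
python3 - <<'E'
from h import *
import pickle
st(); c=calibration('wrist')
f=grab_frame('wrist')[:,:,::-1];cv2.imwrite('pics/w8.png',f);pickle.dump(c,open('w8.pkl','wb'))
E
```

```text
t 12.52 pos [0.5318 0.1872 0.1441] xang 91.17261030008324 zax [ 0.0009  0.0008 -1.    ] gap 0.03 F [-0.7777 -0.3606 -0.3673] q [0.2211 0.5092 1.8045 0.0007 0.8269 0.2002]
```

View pics/w8.png

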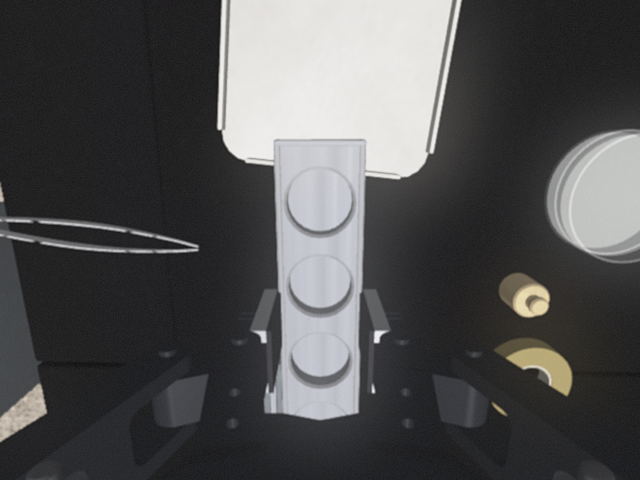

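The strip is held straight. Tray edges: left from (224,0) to (219,128), right from (461,0) to (431,153), near side from (247,161) to (400,178).

```bash
python3 - <<'E'
from h import *
import pickle
c=pickle.load(open('w8.pkl','rb'))
f=cv2.imread('pics/w8.png');enl(f,200,480,0,200,2.8,'pics/w8c.png')
def L(a,b):
    p,q=onplane(c,*a,.015)[:2],onplane(c,*b,.015)[:2]; return p,q,np.degrees(np.arctan2(*(q-p)[::-1]))
l=L((219,128),(224,0)); r=L((431,153),(461,0)); n=L((247,161),(400,178))
print(l,r,n)
for w in[L((223,128),(228,0)),L((427,150),(455,0))]:print(w)
E
```

```text
(array([0.4605, 0.2603]), array([0.4676, 0.3376]), np.float64(84.80892389768314)) (array([0.6069, 0.2467]), array([0.6166, 0.3406]), np.float64(84.12253461808432)) (array([0.479 , 0.2386]), array([0.5867, 0.229 ]), np.float64(-5.078069070122793))
(array([0.4633, 0.2604]), array([0.4701, 0.3376]), np.float64(84.96744422723698))
(array([0.604 , 0.2486]), array([0.6128, 0.3405]), np.float64(84.4880423247088))
```

View pics/w8c.png

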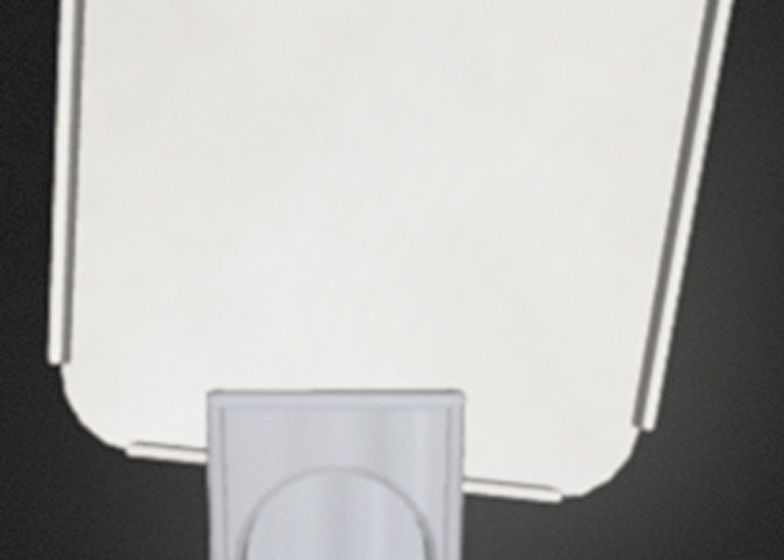

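Call:
move_arm([
  [0,0,0],
  [2.0,-0.45,0],
  [3.0,-0.7,0],
  [3.0,-0.7,0],
  [3.0,-0.7,0],
  [2.5,-0.6,0],
  [1.5,-0.34,0],
  [0,0,2.2],
  [0,0,2.4],
  [0,0,2.4],
  [0,0,2.4],
  [0,0,2],
  [0,0,0],
], yaw=[0.108,0,0,0,0,0,0,0,0,0,0,0,0], claw=[2.8,2.8,2.8,2.8,2.8,2.8,2.8,2.8,2.8,2.8,2.8,2.8,2.8])

```text
time_s: 13.65
tool_pos: [0.509, 0.3342, 0.0263]
ee_rot: [-0.001, 0.739, 0.674, -0.003]
ft_force: [-0.2, 0.2, -2.2]
finger_gap: 0.0302
```

```bash
python3 - <<'E'
from h import *
import pickle
delta([.5101,.3397,.012])
f=grab_frame('scene')[:,:,::-1];enl(f,150,290,180,290,5,'pics/s9.png')
E
```

```text
t 13.65 pos [0.509  0.3342 0.0263] xang 84.73327768470607 zax [-0.0054 -0.0028 -1.    ] gap 0.0302 F [-0.2061  0.2415 -2.2092] q [ 0.4725  0.7298  1.7583 -0.0001  0.6595  0.5645]
delta cm [0.5667 0.063  1.4312]
```

View pics/s9.png

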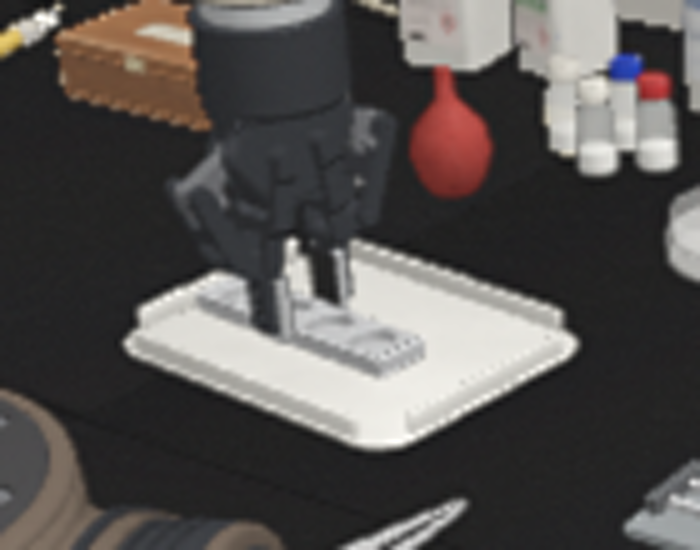

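The strip hovers over the tray, well placed. Lowering in steps.

Call:
move_arm([
  [0.3,0.05,0.5],
  [0,0,0.5],
  [0,0,0.4],
  [0,0,0.2],
  [0,0,0],
], yaw=[0,0,0,0,0], claw=[2.8,2.8,2.8,2.8,2.8])

```text
time_s: 14.12
tool_pos: [0.5113, 0.3388, 0.0136]
ee_rot: [-0.0, 0.739, 0.674, 0.0]
ft_force: [-0.3, -0.1, -1.2]
finger_gap: 0.03
```

```bash
python3 -c "
from h import *
st()"
```

```text
t 14.12 pos [0.5113 0.3388 0.0136] xang 84.767036577084 zax [-0.      0.0001 -1.    ] gap 0.03 F [-0.2747 -0.0766 -1.2415] q [0.4775 0.7518 1.755  0.0001 0.6347 0.5687]
```

Call:
move_arm([
  [0,0,0.3],
  [0,0,0.2],
  [0,0,0],
  [0,0,0],
], yaw=[0,0,0,0], claw=[2.8,2.8,2.8,2.8])

```text
time_s: 14.45
tool_pos: [0.5113, 0.3388, 0.0086]
ee_rot: [-0.0, 0.739, 0.674, -0.0]
ft_force: [0.8, -0.3, -1.3]
finger_gap: 0.0297
```

Call:
move_arm([
  [0,0,0.15],
  [0,0,0],
], yaw=[0,0], claw=[2.8,2.8])

```text
time_s: 14.62
tool_pos: [0.5113, 0.3388, 0.007]
ee_rot: [-0.0, 0.739, 0.674, -0.0]
ft_force: [0.4, 0.2, -1.5]
finger_gap: 0.0299
```

Call:
move_arm([
  [0,0,0.1],
  [0,0,0.1],
  [0,0,0],
], yaw=[0,0,0], claw=[2.8,2.8,2.8])

```text
time_s: 14.87
tool_pos: [0.5114, 0.3388, 0.0069]
ee_rot: [0.0, 0.739, 0.674, 0.0]
ft_force: [-4.9, -4.1, 19.0]
finger_gap: 0.0302
```

Contact with the floor (19 N). Easing off, then releasing and rising.

Call:
move_arm([
  [0,0,-0.15],
  [0,0,0],
  [0,0,0],
  [0,0,0],
  [0,0,-1],
  [0,0,-2],
  [0,0,-2.5],
  [0,0,-2.5],
  [0,0,-2.5],
  [-2,0,-2.5],
  [-3,0,-2],
], yaw=[0,0,0,0,0,0,0,0,0,0,0], claw=[2.9,3.4,4.2,4.2,4.2,4.2,4.2,4.2,4.2,5,6])

```text
time_s: 15.78
tool_pos: [0.5069, 0.29, 0.1589]
ee_rot: [0.0, 0.738, 0.675, 0.001]
ft_force: [0.4, -0.4, 1.4]
finger_gap: 0.0596
```

```bash
python3 - <<'E'
from h import *
import pickle
st()
f=grab_frame('scene')[:,:,::-1];enl(f,150,290,180,290,5,'pics/s10.png')
delta([*mag(0,60),.17])
E
```

```text
t 15.78 pos [0.5069 0.29   0.1589] xang 84.89476744325653 zax [ 0.0022  0.0012 -1.    ] gap 0.0596 F [ 0.4133 -0.4005  1.3699] q [0.4065 0.5144 1.7416 0.0003 0.8831 0.4954]
t 15.83 pos [0.5071 0.2855 0.162 ] xang 84.79722000019947 zax [ 0.0043  0.0009 -1.    ] gap 0.06 F [ 3.196  -2.1203  3.9117] q [ 0.3997  0.5073  1.7449 -0.0011  0.885   0.4912]
delta cm [-37.901    1.5251  -0.8424]
```

View pics/s10.png

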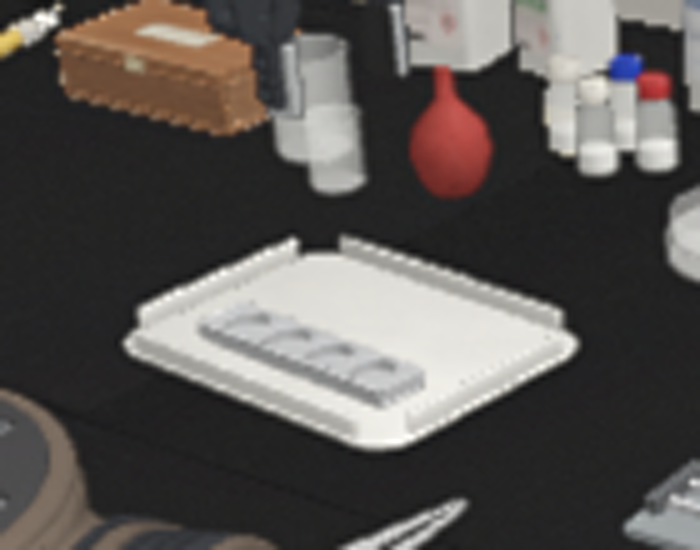

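Strip 1 lies flat in the tray, at (200–425, 300–405) in the crop. Going back to the knob.

Call:
move_arm([
  [0,0,0],
  [-3.8,-0.15,0],
  [-3.8,-0.15,0],
  [-3.8,-0.15,0],
  [-3.8,-0.15,0],
  [-3.8,-0.15,0],
  [-3.8,-0.15,0],
  [-3.8,-0.15,0],
  [-3.8,-0.15,0],
  [-3.8,-0.15,0],
  [-3.8,-0.15,0],
  [-3.8,-0.15,0],
  [-3.8,-0.15,0],
  [-3.8,-0.15,0],
  [-3.8,-0.15,0],
  [-3.8,-0.15,0],
  [-3.8,-0.15,0],
  [0,0,0],
], yaw=[-0.107,0,0,0,0,0,0,0,0,0,0,0,0,0,0,0,0,0], claw=[6,6,6,6,6,6,6,6,6,6,6,6,6,6,6,6,6,6])

```text
time_s: 17.33
tool_pos: [0.492, -0.3252, 0.157]
ee_rot: [0.001, 0.703, 0.711, -0.0]
ft_force: [-0.1, 0.2, -0.7]
finger_gap: 0.0601
```

```bash
python3 - <<'E'
from h import *
delta([.4922,-.326,.054])
E
```

```text
t 17.33 pos [ 0.492  -0.3252  0.157 ] xang 90.66664373974498 zax [ 0.0017 -0.0022 -1.    ] gap 0.0601 F [-0.0972  0.206  -0.7104] q [-0.6958  0.5239  1.7291 -0.0008  0.8859 -0.7069]
delta cm [-0.0571  0.0046 10.3017]
```

Call:
move_arm([
  [0,0,2.5],
  [0,0,2.6],
  [0,0,2.6],
  [0,0,2.6],
  [0,0,0],
  [0,0,0],
  [0,0,0],
  [0,0,0],
  [0,0,0],
], yaw=[-0.005,0,0,0,0,0,0,0,0], claw=[6,6,6,6,4.5,3,2,2,2], force=30)

```text
time_s: 18.08
tool_pos: [0.4925, -0.3195, 0.055]
ee_rot: [0.001, 0.7, 0.714, 0.0]
ft_force: [-3.4, -0.6, 2.8]
finger_gap: 0.0246
```

Call:
move_arm([
  [0.8,0,0],
  [1.2,0,0],
  [1.2,0,0],
  [1.2,0,0],
  [0.8,0,0],
  [0.5,0,0],
  [0.3,0,0],
  [0,0,0],
], yaw=[0,0,0,0,0,0,0,0], claw=[2,2,2,2,2,2,2,2])

```text
time_s: 18.75
tool_pos: [0.4915, -0.2598, 0.055]
ee_rot: [0.002, 0.7, 0.714, 0.0]
ft_force: [-3.0, -3.8, 2.5]
finger_gap: 0.0247
```

Call:
move_arm([
  [0.2,0,0],
  [0.1,0,0],
  [0,0,0],
], yaw=[0,0,0], claw=[2,2,2])

```text
time_s: 19.0
tool_pos: [0.4917, -0.2591, 0.0551]
ee_rot: [0.003, 0.7, 0.714, -0.001]
ft_force: [-6.8, -19.3, -0.7]
finger_gap: 0.0243
```

```bash
python3 - <<'E'
from h import *
st()
f=grab_frame('scene')[:,:,::-1];enl(f,260,480,240,350,3.6,'pics/s11.png')
E
```

```text
t 19.0 pos [ 0.4917 -0.2591  0.0551] xang 91.19705780442946 zax [ 0.0035 -0.005  -1.    ] gap 0.0243 F [ -6.8312 -19.2726  -0.6569] q [-0.6029  0.6327  1.8896 -0.0037  0.6137 -0.6208]
```

View pics/s11.png

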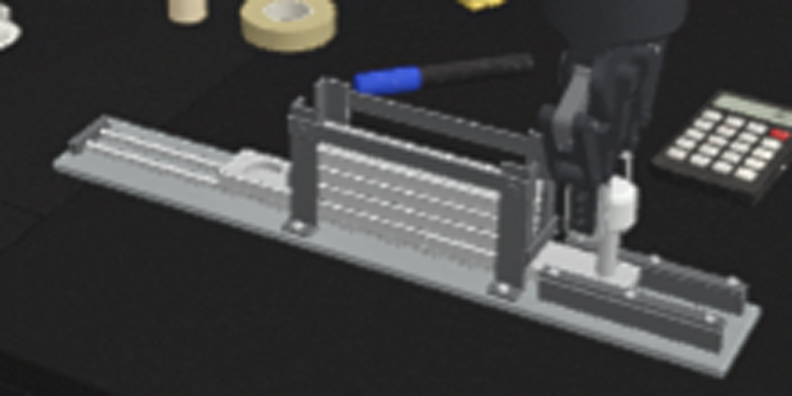

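The second strip is out to the same point and the slide is at its stop. Bringing the slide back.

Call:
move_arm([
  [-0.8,0,0],
  [-1.2,0,0],
  [-1.2,0,0],
  [-1.2,0,0],
  [-1.0,0,0],
  [-0.5,0,0],
  [-0.2,0,0],
  [0,0,0],
  [0,0,0],
  [0,0,0],
  [0,0,0],
  [0,0,-3.6],
  [0,0,-3.6],
  [0,0,-3.6],
  [3.6,0,-1],
  [3.6,0,0],
  [3.6,0,0],
  [3.6,0,0],
  [3.6,0,0],
  [3.6,0,0],
], yaw=[0,0,0,0,0,0,0,0,0,0,0,0,0,0,0,0,0,0,0,0], claw=[2,2,2,2,2,2,2,2,4,5,6,6,6,6,6,6,6,6,6,6])

```text
time_s: 20.72
tool_pos: [0.4875, -0.0997, 0.1717]
ee_rot: [0.0, 0.7, 0.714, 0.0]
ft_force: [1.4, 0.3, 1.4]
finger_gap: 0.0599
```

```bash
python3 - <<'E'
from h import *
o,M=st(); c=calibration('wrist'); f=grab_frame('wrist')[:,:,::-1].copy(); cv2.imwrite('pics/w12.png',f)
f2=grab_frame('scene')[:,:,::-1];enl(f2,260,480,240,350,3.6,'pics/s12.png')
for p in [(-16,128),(16,128)]: print(proj(c,[*mag(*p),.027]))
enl(f,240,400,60,220,4,'pics/w12c.png')
delta([*mag(0.2,122),.0155])
E
```

```text
t 20.72 pos [ 0.4875 -0.0997  0.1717] xang 91.17827760297523 zax [ 0.0004  0.0001 -1.    ] gap 0.0599 F [1.3582 0.2748 1.3584] q [-0.3346  0.3895  1.9346  0.0004  0.8171 -0.3554]
[300.1045 128.5698]
[344.3974 128.7494]
t 20.82 pos [ 0.4872 -0.0973  0.1718] xang 91.41543497850527 zax [-0.0006  0.0009 -1.    ] gap 0.0599 F [-0.919  -0.3205 -0.2349] q [-0.3305  0.3888  1.9358  0.0009  0.8178 -0.3558]
delta cm [ 6.5796  0.162  15.6331]
```

View pics/w12c.png

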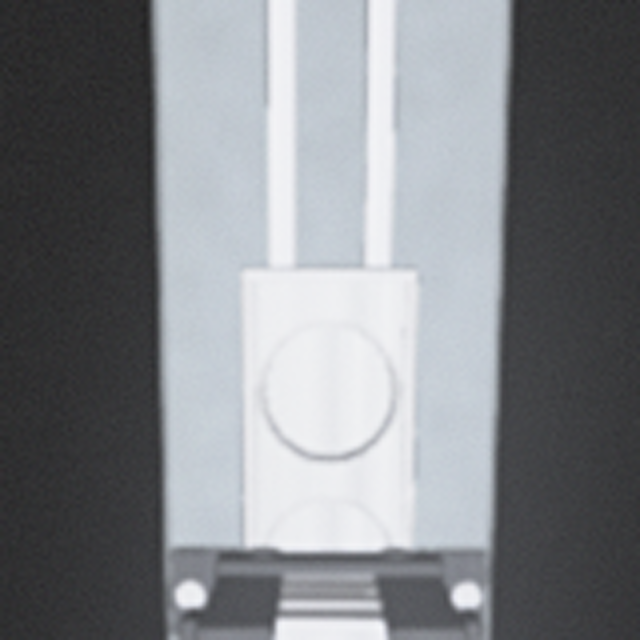

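View pics/s12.png

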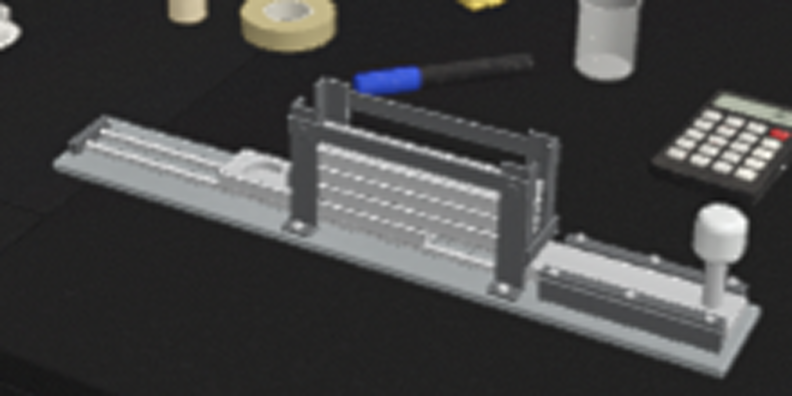

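The slide is home. The strip's end is at v≈127, u 300–344, as predicted.

Call:
move_arm([
  [3.3,0.08,0],
  [3.3,0.08,0],
  [0,0,2.5],
  [0,0,2.5],
  [0,0,2.5],
  [0,0,2.5],
  [0,0,2],
  [0,0,0],
], yaw=[0.005,0,0,0,0,0,0,0], claw=[5,5,5,5,5,5,5,5])

```text
time_s: 21.48
tool_pos: [0.487, -0.0354, 0.0486]
ee_rot: [-0.002, 0.702, 0.713, -0.001]
ft_force: [-1.2, -0.6, 0.1]
finger_gap: 0.0495
```

```bash
python3 - <<'E'
from h import *
delta([*mag(0.2,122),.0155])
E
```

```text
t 21.48 pos [ 0.487  -0.0354  0.0486] xang 90.88488637602899 zax [-0.0048  0.0011 -1.    ] gap 0.0495 F [-1.1593 -0.5531  0.1237] q [-0.208   0.5878  2.0526  0.0003  0.5061 -0.2237]
delta cm [0.4034 0.0306 3.3145]
```

Call:
move_arm([
  [0.3,-0.06,1.1],
  [0,0,1.1],
  [0,0,1.0],
  [0,0,0],
], yaw=[0,0,0,0], claw=[5,5,5,5])

```text
time_s: 21.82
tool_pos: [0.4874, -0.0325, 0.0189]
ee_rot: [-0.001, 0.702, 0.713, -0.0]
ft_force: [-0.8, 0.1, 0.4]
finger_gap: 0.0499
```

```bash
python3 - <<'E'
from h import *
delta([*mag(0.2,122),.0165])
E
```

```text
t 21.82 pos [ 0.4874 -0.0325  0.0189] xang 90.88956784162025 zax [-0.0011  0.0003 -1.    ] gap 0.0499 F [-0.8018  0.107   0.4259] q [-0.2019  0.6445  2.0681  0.0003  0.4302 -0.2177]
delta cm [ 0.1178 -0.031   0.2432]
```

Call:
move_arm([
  [0.1,-0.03,0.12],
  [0,0,0],
  [0,0,0],
  [0,0,0],
  [0,0,0],
  [0,0,0],
], yaw=[0,0,0,0,0,0], claw=[4.5,4,3.3,2.8,2.8,2.8], force=45)

```text
time_s: 22.32
tool_pos: [0.4876, -0.0314, 0.0193]
ee_rot: [0.001, 0.702, 0.713, 0.0]
ft_force: [-0.5, -0.1, 5.1]
finger_gap: 0.0304
```

Call:
move_arm([
  [0.8,0,-0.1],
  [1.7,0,0],
  [2.0,0,0],
  [2.0,0,0],
  [1.7,0,0],
  [0.9,0,0],
  [0.4,0,0],
  [0,0,0],
], yaw=[0,0,0,0,0,0,0,0], claw=[2.8,2.8,2.8,2.8,2.8,2.8,2.8,2.8])

```text
time_s: 22.98
tool_pos: [0.4858, 0.0641, 0.0196]
ee_rot: [0.0, 0.701, 0.713, 0.0]
ft_force: [0.3, -0.5, -1.1]
finger_gap: 0.0304
```

```bash
python3 - <<'E'
from h import *
st()
f2=grab_frame('scene')[:,:,::-1];enl(f2,240,440,180,340,3.8,'pics/s13.png')
E
```

```text
t 22.98 pos [0.4858 0.0641 0.0196] xang 90.95592175703051 zax [ 0.0004  0.0001 -1.    ] gap 0.0304 F [ 0.2818 -0.5263 -1.0646] q [-0.0037  0.6439  2.065   0.0003  0.4323 -0.0207]
```

View pics/s13.png

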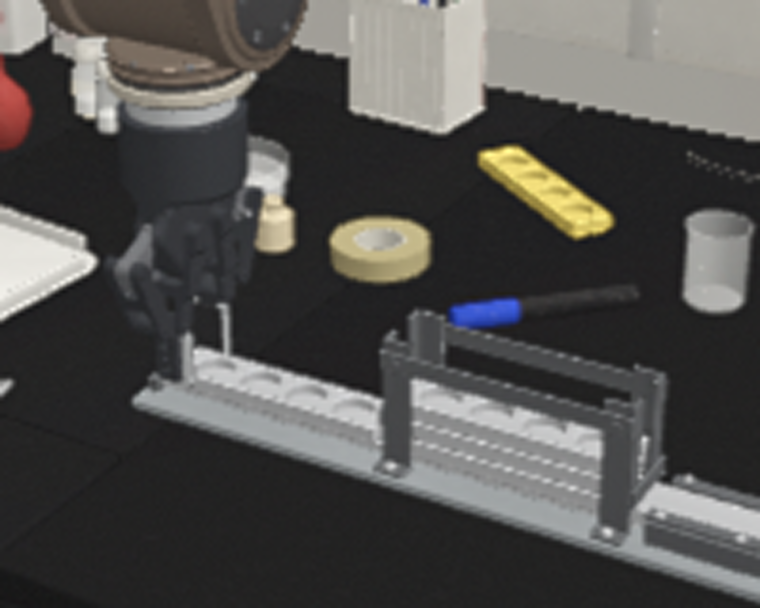

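Three strips are left, and the stack has dropped. Letting go and regripping at the middle.

Call:
move_arm([
  [0,0,0],
  [0,0,0],
  [0,0,0],
  [0,0,-0.3],
  [-2.1,0,0],
  [-2.1,0,0],
  [-2.0,0,0],
  [0,0,0.2],
], yaw=[0,0,0,0,0,0,0,0], claw=[3.4,4.2,5,5,5,5,5,5])

```text
time_s: 23.7
tool_pos: [0.4872, -0.0009, 0.0208]
ee_rot: [0.0, 0.702, 0.712, 0.0]
ft_force: [-0.1, -0.0, -0.1]
finger_gap: 0.0498
```

```bash
python3 - <<'E'
from h import *
delta([*mag(0,153),.0185]); c=calibration('wrist')
f=grab_frame('wrist')[:,:,::-1];cv2.imwrite('pics/w14.png',f)
E
```

```text
t 23.7 pos [ 0.4872 -0.0009  0.0208] xang 90.75291636887758 zax [ 0.0011 -0.0002 -1.    ] gap 0.0498 F [-0.0916 -0.0035 -0.125 ] q [-0.1376  0.6396  2.0719 -0.0001  0.429  -0.1507]
delta cm [ 0.0618 -0.0795  0.2276]
```

View pics/w14.png

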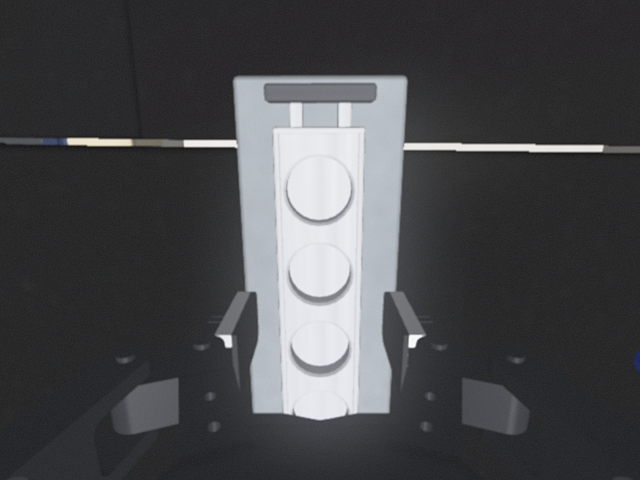

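Call:
move_arm([
  [0.1,0,0.18],
  [0,0,0],
  [0,0,0],
  [0,0,0],
  [0,0,0],
  [0,0,0],
  [0,0,0],
  [0,0,-1],
  [0,0,-2.5],
  [0,0,-2.5],
  [0,0,-2.5],
  [2.5,0.7,-2.5],
  [3.5,0.9,-1.5],
  [3.5,0.9,0],
  [3.5,0.9,0],
  [3.0,0.9,0],
  [2.0,0.5,0],
  [0,0,0],
], yaw=[0,0,0,0,0,0,0,0,0,0,0,0,0,0,0,0,0.108,0], claw=[4.2,3.6,3,2.8,2.8,2.8,2.8,2.8,2.8,2.8,2.8,2.8,2.8,2.8,2.8,2.8,2.8,2.8], force=60)

```text
time_s: 25.25
tool_pos: [0.5322, 0.1871, 0.1441]
ee_rot: [0.0, 0.74, 0.672, 0.001]
ft_force: [-0.8, -0.1, -1.3]
finger_gap: 0.0299
```

```bash
python3 - <<'E'
from h import *
import pickle
delta([.573,.334,.03]); c=calibration('wrist')
f=grab_frame('wrist')[:,:,::-1];cv2.imwrite('pics/w15.png',f);pickle.dump(c,open('w15.pkl','wb'))
E
```

```text
t 25.25 pos [0.5322 0.1871 0.1441] xang 84.5025178275482 zax [ 0.0011  0.0008 -1.    ] gap 0.0299 F [-0.7535 -0.0895 -1.3395] q [0.2208 0.5095 1.8037 0.0007 0.8271 0.3162]
delta cm [15.0018  2.6437 11.429 ]
```

View pics/w15.png

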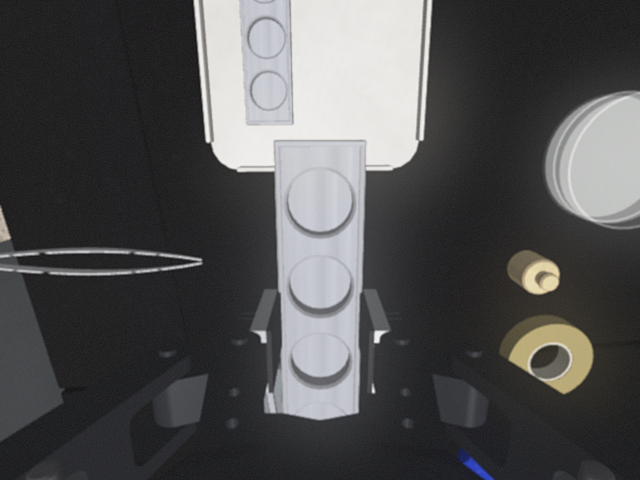

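Strip 1 lies straight in the tray, its near end at u 247–294, v≈124. Strip 2 is held straight.

```bash
python3 - <<'E'
from h import *
import pickle
c=pickle.load(open('w15.pkl','rb'))
X=np.array([.9962,-.0872]);Yt=np.array([.0872,.9962])
C=np.array([.541,.337])
for n,u,v,z in [('s1 l',246.5,124,.015),('s1 r',294,124,.015),('s1 l2',241,5,.015),('s1 r2',290.5,5,.015),('rimL in',212,140,.015),('rimR in',417.5,138,.015),('near',240,168,.015),('near',390,168,.015)]:
    p=onplane(c,u,v,z)[:2]; print(n,p,(p-C)@X,(p-C)@Yt)
print((np.array([.573,.334])-C)@X,(np.array([.573,.334])-C)@Yt)
E
```

```text
s1 l [0.4889 0.2687] -0.045923987421117446 -0.0726215003540248
s1 r [0.5211 0.2656] -0.013565396270023563 -0.0729036108702257
s1 l2 [0.496 0.34 ] -0.045088852613626766 -0.0009104131904597634
s1 r2 [0.5271 0.337 ] -0.01385247354283742 -0.0011852384224266496
rimL in [0.4637 0.2605] -0.07031390308770763 -0.08293152572688217
rimR in [0.6046 0.2483] 0.07110429181750003 -0.0828352375897199
near [0.48   0.2399] -0.05225724413537054 -0.10206102210704553
near [0.5848 0.2298] 0.053017153121679345 -0.10297536843930488
0.03213999999999992 -0.00019820000000000978
```

Call:
move_arm([
  [2.0,0.3,0],
  [3.0,0.5,0],
  [3.0,0.55,0],
  [3.0,0.55,0],
  [2.5,0.45,0],
  [1.5,0.25,0],
  [0,0,2.2],
  [0,0,2.4],
  [0,0,2.4],
  [0,0,2.4],
  [0,0,2],
  [0,0,0],
], yaw=[-0.007,0,0,0,0,0,0,0,0,0,0,0], claw=[2.8,2.8,2.8,2.8,2.8,2.8,2.8,2.8,2.8,2.8,2.8,2.8])

```text
time_s: 26.3
tool_pos: [0.5689, 0.329, 0.0261]
ee_rot: [-0.001, 0.736, 0.677, -0.003]
ft_force: [-0.5, -0.3, -0.8]
finger_gap: 0.0303
```

```bash
python3 - <<'E'
from h import *
import pickle
delta([.5725,.334,.0085])
f=grab_frame('scene')[:,:,::-1];enl(f,150,290,180,290,5,'pics/s16.png')
E
```

```text
t 26.3 pos [0.5689 0.329  0.0261] xang 85.16523255520013 zax [-0.0059 -0.0026 -1.    ] gap 0.0303 F [-0.5481 -0.2752 -0.8322] q [ 0.4239  0.7774  1.6286 -0.      0.742   0.5083]
delta cm [0.5375 0.3308 1.7542]
```

View pics/s16.png

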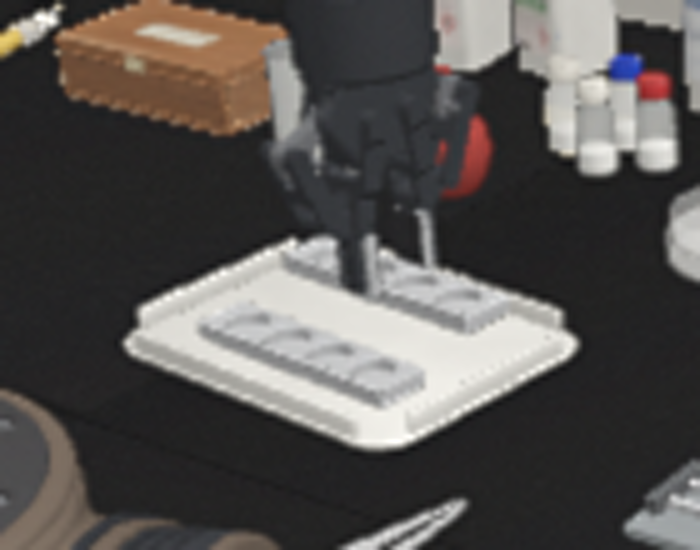

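Call:
move_arm([
  [0.3,0.15,0.5],
  [0,0,0.5],
  [0,0,0.5],
  [0,0,0.3],
  [0,0,0.2],
  [0,0,0],
], yaw=[0,0,0,0,0,0], claw=[2.8,2.8,2.8,2.8,2.8,2.8])

```text
time_s: 26.85
tool_pos: [0.5723, 0.3334, 0.0094]
ee_rot: [-0.0, 0.737, 0.676, -0.0]
ft_force: [0.1, 0.1, -1.5]
finger_gap: 0.0299
```

Call:
move_arm([
  [0,0,0.12],
  [0,0,0.12],
  [0,0,0],
], yaw=[0,0,0], claw=[2.8,2.8,2.8])

```text
time_s: 27.1
tool_pos: [0.5724, 0.3334, 0.0071]
ee_rot: [-0.0, 0.737, 0.676, 0.0]
ft_force: [0.4, 0.2, -1.7]
finger_gap: 0.0301
```

Call:
move_arm([
  [0,0,0.08],
  [0,0,0.04],
  [0,0,0],
], yaw=[0,0,0], claw=[2.8,2.8,2.8])

```text
time_s: 27.35
tool_pos: [0.5725, 0.3335, 0.0069]
ee_rot: [0.0, 0.737, 0.676, 0.0]
ft_force: [-2.8, -1.2, 5.9]
finger_gap: 0.0301
```

Light contact (6 N). Releasing and rising clear.

Call:
move_arm([
  [0,0,-0.05],
  [0,0,0],
  [0,0,0],
  [0,0,0],
  [0,0,-1],
  [0,0,-2],
  [0,0,-2.5],
  [0,0,-2.5],
  [0,0,-2.5],
  [0,0,-2.5],
  [-2,0,-2.5],
  [-3,0,-2.5],
  [-3,0,-2],
  [-3,0,0],
  [-2,0,0],
  [0,0,0],
], yaw=[0,0,0,0,0,0,0,0,0,0,0,0,0,0,0,0], claw=[2.9,3.4,4.2,4.2,4.2,4.2,4.2,4.2,4.2,4.2,4.2,4.2,4.2,4.2,4.2,4.2])

```text
time_s: 28.68
tool_pos: [0.5611, 0.2009, 0.2079]
ee_rot: [0.0, 0.738, 0.675, 0.0]
ft_force: [-0.4, 0.2, -0.5]
finger_gap: 0.0415
```

```bash
python3 - <<'E'
from h import *
st()
f=grab_frame('scene')[:,:,::-1];cv2.imwrite('pics/s17.png',f)
f=grab_frame('top')[:,:,::-1];cv2.imwrite('pics/t17.png',f)
f=grab_frame('wrist')[:,:,::-1];cv2.imwrite('pics/w17.png',f)
E
```

```text
t 28.68 pos [0.5611 0.2009 0.2079] xang 84.96053254654183 zax [ 0.001  -0.0002 -1.    ] gap 0.0415 F [-0.3686  0.2076 -0.5241] q [ 0.2331  0.4735  1.6604 -0.0005  1.0067  0.3214]
```

View pics/s17.png

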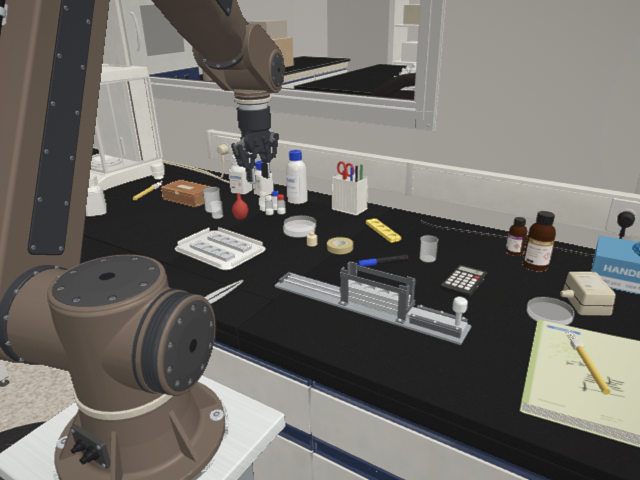

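View pics/t17.png

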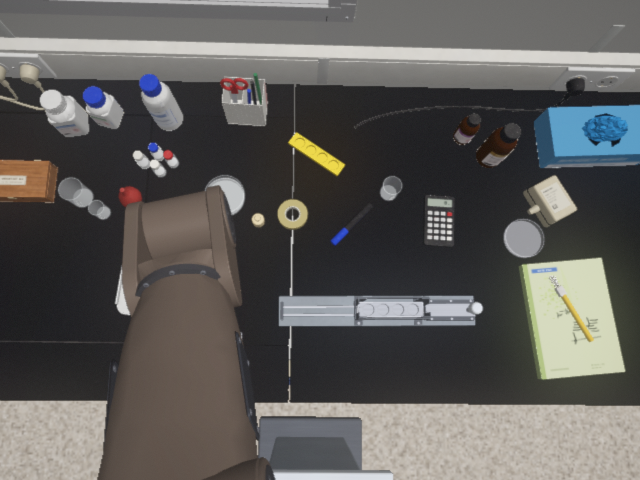

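View pics/w17.png

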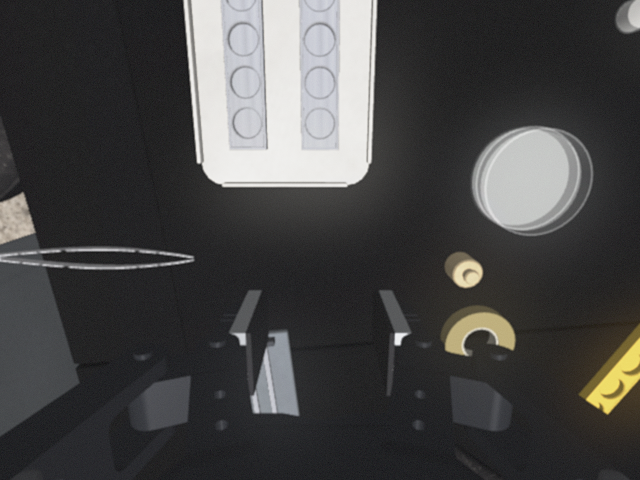

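Both strips lie side by side in the tray (wrist u≈245 and 320). Three strips are left in the magazine, the knob is at (477,308) as at the start, and the other things haven't moved. Handing in.

```bash
python3 - <<'E'
from h import *
a=cv2.imread('pics/top0.png').astype(int);b=cv2.imread('pics/t17.png').astype(int)
d=np.abs(a-b).max(2)>40
for n,(x0,x1,y0,y1) in dict(knob=(455,490,295,325),calc=(420,460,190,250),marker=(325,375,200,248),tape=(275,310,195,232),weight=(248,268,208,230),beaker=(375,405,172,205)).items(): print(n,d[y0:y1,x0:x1].sum())
arm.hand_in()
E
```

```text
knob 0
calc 0
marker 0
tape 0
weight 0
beaker 0
the job is handed in; nothing more can be done
```

I set out the two bottom strips in the order asked and handed the job in at about 29 s. Each time I pushed the slide to its stop, brought it home, and drew the strip out by its end until the stack dropped. I then let go, took the strip again across its middle, and laid it flat and lengthways in the white tray.

**Last checks, before handing in:**
- **Tray:** both strips lie side by side along it, about 30 mm either side of its centre line. Strip 1 was measured at -30 mm; strip 2 was set down at about +32 mm and seen beside it in the last picture, but not measured again.
- **Magazine:** three strips remain stacked. The top picture of the knob matches the first one, so the slide is home.
- **Other things:** the calculator, marker, tape, weight and beaker show no change between the first and last top pictures. The arm hid the tweezers in the last top picture, so I checked them only by eye in the wrist and scene pictures, where they look undisturbed.
- **Forces:** the highest wrist force I read was about 30 N, with the slide at its stop. Setting strip 1 down gave 19 N, and strip 2 gave 6 N. The gripper was clear of everything at the end.

**Disagreement:** the fixed cameras put the magazine and the tray up to about 3–4 mm from where the wrist camera did. I mostly followed the wrist camera, because the forces when gripping the knob agreed with it.

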